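# Strip the test rack and stow the cards

## Robot

A 7-joint arm with a two-finger parallel gripper is mounted at the origin on the work surface. World frame = base frame: x ahead of the robot, y to its left, z up, the work surface at z = 0. Lengths are in mm, angles in rad, forces in N, time in s.
With the tool pointing down it reaches from about 400 to 925 mm from the base axis. Payload 4.1 kg.
Tool frame: the origin (TCP) lies midway between the tips of the shut fingers; the grasp point (between the pads) lies 19 mm behind it (bot.hold_point_z is the distance from the TCP to the grasp point, in mm); y points along the fingers, z is the direction in which the jaws open and shut, and the axes are right-handed (so a half turn about y gives the same grasp; the last joint's range is limited). The gripper opens to 85 mm and grips with 20 to 120 N. Pads are 22 mm wide; open, the fingers measure 114 mm over their backs; the gripper's body (76 mm by 85 mm) begins 54 mm behind the grasp point. The pads swing forward as they close: fully open they stand 13 mm farther back than shut.
Start: joints at [-1.429, 0.398, 0.045, 1.537, -0.019, 1.207, -0.051], TCP at [154.988, 631.286, 231.347] pointing down, gripper open.
Joint ranges: [-2.82, 2.82], [-0.49, 2.23], [-1.37, 1.46], [0, 2.46], [-1.36, 4.5], [0.23, 2], [-2.94, 2.94]. Speed limits (rad/s): [2.57, 2.57, 3.14, 3.14, 3.14, 3.14, 3.14].

## Interface

Orientations are given as a unit quaternion [x, y, z, w].
In Python, from plant import bot, eyes gives the robot as it stands.
- The arm moves only by the shell command python3 -m handwheel 'ROWS' [FORCE]. ROWS is a JSON object of lists of equal length, an entry for each row: "slide": the shift along the tool's x, y, z in m, a list of three; "rotation": the turn, a rotation vector about the tool's x, y, z in degrees, a list of three; "hand": the opening, from 0 (shut) to 1 (fully open). A call has 1 to 12 rows; each row shifts and turns the commanded pose from where the row before left it, along the tool's axes as they then stand; what a row does not reach is not made up. A row lasts 1/10 s, in which the tool goes at most 50 mm and 8.59 degrees, less where a joint would pass 70% of its speed; a pose out of reach is approached as far as the arm can. A call with a gripper value outside its range is refused whole. The fingers move at their own pace and stop on an object; FORCE is the grip in N (left out, the last holds). Time passes only in rows, so rows that do not move let the fingers close. It gives the time, the measured TCP pose, the force and the opening at its end, in the units of the state.
- bot.sense(): the state, without advancing time (a new reading comes with each control period).
- eyes.camera(name): name is "scene" or "top" or "wrist"; returns a dict with "img" (480x640x3 uint8, red, green, blue), "intrinsics" (3x3 intrinsics, pixels), "extrinsics" (4x4, takes a point from camera to world coordinates). Camera axes: x right, y down, z forward; pixel columns grow to the right and rows downward; lengths in mm; the calibration is good to about 2 mm. A picture is of the moment at which its call begins. There is no depth.
- bot.close_job(): hands the job in, once; it reports no verdict.
The state is a dict: "time_s": time; "joint_pos": joint angles; "joint_vel": joint speeds; "joint_efforts": joint torques, N m; "ee_pos": TCP position; "tcp_rot": TCP orientation; "contact_force": force on the tool from outside, world axes, zero at the start; "torque": the same for the moment, N m; "gripper_width": finger opening in mm.
Only numpy, scipy, OpenCV 4.12 (cv2) and the standard library are available. Lean on these libraries where they do the work, as an engineer would, in place of code of your own. Each camera call takes 0.05 s, during which the arm holds its last target.

## Task

Put the test rack's kit away: pull the cabinet drawer right out to its stop, draw every plug-in card straight and level out of its channel without wrenching it, and lay the cards, right way up, and the loose black heat sink from the bench in the open drawer, each flat on the drawer's floor. When everything is in, push the drawer fully shut, and leave the other things on the bench where they are.

Things in the scene. Friction and masses are not known exactly. Their poses are not given: they have to be found in the camera images.
- rack: Low grey test rack, 112 deep (x), 240 wide (y), 64 mm high, fixed. Origin at the foot of its front face's middle; x points into the rack, y left, z up. Four channels, open at the front, at y = +87, +29, -29, -87 mm: 53 wide, 10 high, 100 mm deep, floor 30 mm above the table; lips over their edges (top 46 mm up) stop a card being lifted out: it must be drawn straight out along -x.
- drawer (a joint): Drawer of the low grey cabinet: 0 = shut, 0.16 m = fully out at its stop; it slides to the cabinet's front (towards the robot) with light friction (about 2 N) and stays where it is left.
- drawer_handle (a point): Middle of the drawer's bar handle: a steel bar about 10 mm thick, 110 mm long along y, 35 mm in front of the drawer front, 65 mm above the table (the cabinet top is 100 mm above the table and begins 50 mm behind the bar). The point's axes are the drawer's: x points into the cabinet, so the drawer opens along -x; z up.
- drawer_floor (a point): Centre of the drawer's inner floor, 22 mm above the table; moves with the drawer, axes as drawer_handle. The inside reaches x = -89 to +89, y = -110 to +110 mm. Sides and back are 25 mm high, 6 mm thick; the front is 15 mm thick and rises 64 mm above this floor; things over 60 mm tall foul the cabinet. At the stop, x = -89 to +70 mm is open from above.
- cabinet: Low grey one-drawer cabinet, fixed, 230 deep (x), 262 wide (y), 100 mm high. Origin at the foot of its front face's middle; x points into it, away from the robot, y left, z up. A breadboard lies on its top, towards the back.
- heatsink_mid (a point): Loose black finned heat sink lying on the bench, 80 mm long (its x axis) and 45 x 45 mm in section, 250 g; the point is its centre, 22.5 mm up. Any of its four long sides may be down. It takes a grip across its 45 mm width.
- card0_fin (a point): Plug-in card (may be absent), 160 g: aluminium plate 90 (x) x 50 (y) x 8 mm with a green board, and ahead of it a black upright pull fin 42 (x) x 10 (y) x 34 mm high on the same underside. It starts home in a rack channel, fin out in front. The point is the fin's centre, 17 mm above the underside; x points from fin to plate (card from x = -18 to +112 mm, plate from +22), z up.
- card1_fin (a point): Plug-in card (may be absent), 160 g: aluminium plate 90 (x) x 50 (y) x 8 mm with a green board, and ahead of it a black upright pull fin 42 (x) x 10 (y) x 34 mm high on the same underside. It starts home in a rack channel, fin out in front. The point is the fin's centre, 17 mm above the underside; x points from fin to plate (card from x = -18 to +112 mm, plate from +22), z up.
- card2_fin (a point): Plug-in card (may be absent), 160 g: aluminium plate 90 (x) x 50 (y) x 8 mm with a green board, and ahead of it a black upright pull fin 42 (x) x 10 (y) x 34 mm high on the same underside. It starts home in a rack channel, fin out in front. The point is the fin's centre, 17 mm above the underside; x points from fin to plate (card from x = -18 to +112 mm, plate from +22), z up.
- card3_fin (a point): Plug-in card (may be absent), 160 g: aluminium plate 90 (x) x 50 (y) x 8 mm with a green board, and ahead of it a black upright pull fin 42 (x) x 10 (y) x 34 mm high on the same underside. It starts home in a rack channel, fin out in front. The point is the fin's centre, 17 mm above the underside; x points from fin to plate (card from x = -18 to +112 mm, plate from +22), z up.
- screwdriver: Loose screwdriver about 180 mm long, lying left of the work area; not part of the job. Origin at its underside.
- wrench: Loose steel wrench about 190 mm long, left of the work area; not part of the job. Origin at its underside.
- tape: Roll of blue tape lying flat, 100 mm across, 25 mm high, right of the work area; not part of the job. Origin at its underside.
- battery: Black battery block 90 x 50 x 65 mm, standing behind, between rack and cabinet; not part of the job. Origin at its underside.
- project_box: Clear plastic box with a grey lid, 110 x 70 x 37 mm, to the right; not part of the job. Origin at its underside.
Things that resemble listed ones, but are neither listed nor needed, are in the scene too. What is shaped like the part that bears card1_fin but brown or turquoise is not meant. Leave any green look-alike of the part that bears heatsink_mid alone.

How it is judged:
By the outcome, as a careful person would: the job done as asked, in the order asked, and still so for the second after the job is handed in, with the robot touching nothing.
Of card0, card1, card2, card3 only 2 to 3 are there at a start; the rules pass over those that are not, and their reading is None.
At some moment in a run one of heatsink may be knocked a few centimetres aside while the robot is not near it.
Once in a run the grip may slacken for a moment while it holds something.
It also fails if it takes over 210 s, if anything falls off the work surface, if the arm or the gripper's body presses on something with over 40 N, if the wrist force passes 120 N, or if a joint passes its speed limit or range.

## Working session

There is one attempt and no reset: what is moved stays moved. The work goes in short steps, Python scripts to look and compute and a shell command to move; the robot and the scene stay as the last step left them, time stands still between calls to the robot, and variables do not carry over. Pictures are saved under pics/ and viewed, and the job is handed in when it is done.

```bash
ls; mkdir -p pics
python3 - <<'E'
from plant import bot, eyes
import cv2
print(bot.sense()); print(bot.hold_point_z)
for n in ["scene","top","wrist"]:
    c=eyes.camera(n); cv2.imwrite(f"pics/a_{n}.png",c["img"][:,:,::-1]); print(n,c["intrinsics"].round(1).tolist(),c["extrinsics"].round(3).tolist())
E
```

```text
pics
{'time_s': 0.0, 'joint_pos': array([-1.42898993,  0.3992075 ,  0.04500641,  1.53784102, -0.01869591,
        1.20686023, -0.05071734]), 'joint_vel': array([ 1.74670870e-04,  1.75907188e-03,  4.22484131e-04, -2.01815160e-03,
       -6.83234181e-05, -8.10500598e-04, -9.75699903e-04]), 'joint_efforts': array([-2.46472182e-04, -4.75140667e+01,  1.36442609e+00, -2.54222256e+01,
        1.15850143e-02,  9.43618943e-03, -9.58546821e-06]), 'ee_pos': array([154.83424986, 630.66890936, 230.27020088]), 'tcp_rot': array([ 0.70266143, -0.08492551,  0.08485335, -0.70132337]), 'contact_force': array([-0.03739862, -0.23491823, -0.43181824]), 'torque': array([-0.01295396,  0.00752869, -0.00961573]), 'gripper_width': 85.72833892780538}
18.700000000000003
scene [[528.7, 0.0, 317.4], [0.0, 528.7, 235.8], [0.0, 0.0, 1.0]] [[0.099, 0.814, -0.572, 1362.106], [0.995, -0.085, 0.052, -101.211], [-0.007, -0.574, -0.818, 1270.177], [0.0, 0.0, 0.0, 1.0]]
top [[604.0, 0.0, 319.7], [0.0, 604.0, 239.0], [0.0, 0.0, 1.0]] [[0.023, -0.991, 0.133, 350.97], [-1.0, -0.023, 0.005, -17.123], [-0.002, -0.133, -0.991, 1425.687], [0.0, 0.0, 0.0, 1.0]]
wrist [[359.1, 0.0, 312.4], [0.0, 359.1, 239.5], [0.0, 0.0, 1.0]] [[0.24, 0.927, 0.287, 81.396], [0.971, -0.229, -0.073, 648.143], [-0.002, 0.296, -0.955, 372.037], [0.0, 0.0, 0.0, 1.0]]
```

View pics/a_scene.png

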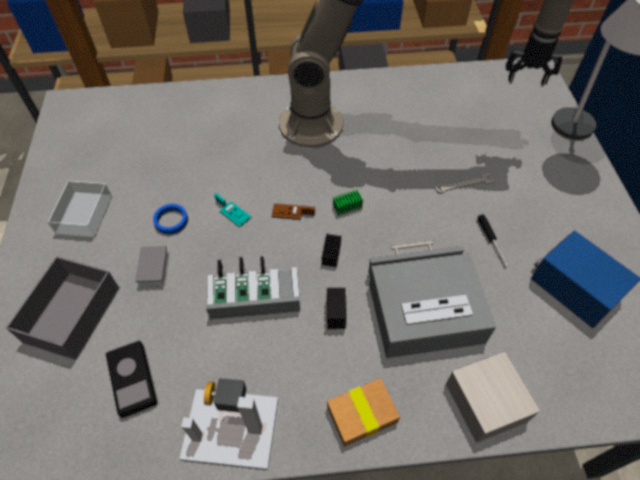

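View pics/a_top.png

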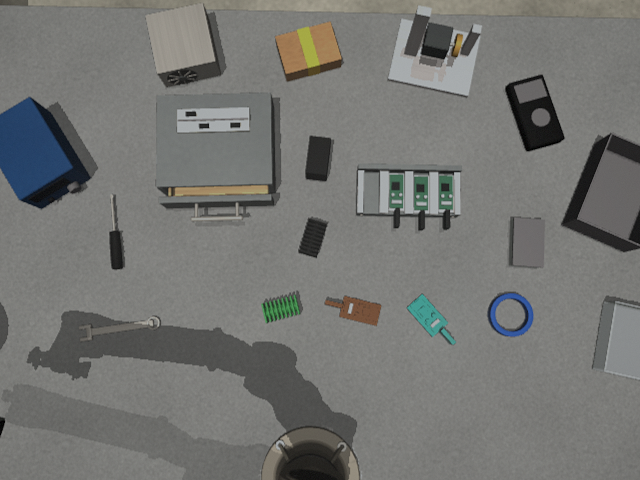

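View pics/a_wrist.png

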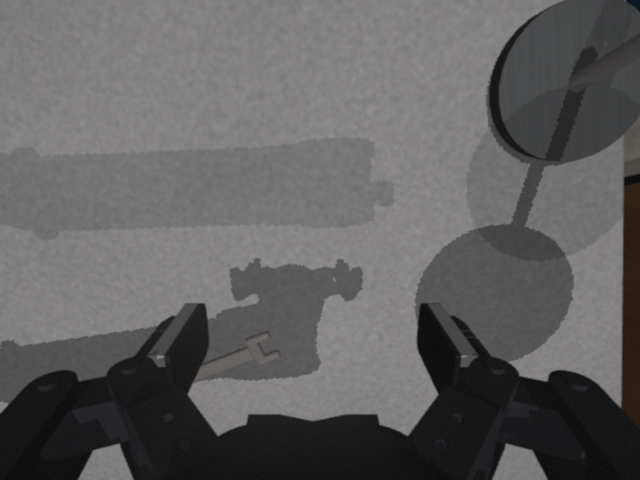

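The scene view shows three cards in the rack, with fins near (220,268), (241,265) and (263,263). The black heat sink is at (332,250) and the battery at (337,307). Possible mix-ups are the green heat sink (348,202), the brown card (293,211) and the turquoise card (232,210). The drawer handle is at about (412,245), and the drawer looks slightly ajar.

```bash
cat > h.py <<'E'
from plant import bot, eyes
import cv2, numpy as np
from scipy.spatial.transform import Rotation as R
def cam(n,save=None):
    c=eyes.camera(n)
    if save: cv2.imwrite(f"pics/{save}.png",c["img"][:,:,::-1])
    return c
def w(c,u,v,z):
    K,E=c["intrinsics"],c["extrinsics"]
    d=E[:3,:3]@np.linalg.solve(K,[u,v,1]); o=E[:3,3]
    return o+d*(z-o[2])/d[2]
def px(c,p):
    K,E=c["intrinsics"],c["extrinsics"]
    q=K@(E[:3,:3].T@(np.array(p)-E[:3,3])); return q[:2]/q[2]
def crop(c,x0,y0,x1,y1,name,s=None):
    im=c["img"][y0:y1,x0:x1,::-1]; s=s or min(800/(x1-x0),600/(y1-y0))
    cv2.imwrite(f"pics/{name}.png",cv2.resize(im,None,fx=s,fy=s,interpolation=cv2.INTER_CUBIC)); print(name,s)
E
python3 - <<'E'
from h import *
c=cam("top"); crop(c,140,80,300,230,"b_cab",4); crop(c,290,140,470,270,"b_rack",4)
c=cam("scene"); crop(c,190,220,370,340,"b_rs",4)
s=bot.sense(); print(R.from_quat(s["tcp_rot"]).as_matrix().round(3))
E
```

```text
b_cab 4
b_rack 4
b_rs 4
[[ 0.971 -0.     0.238]
 [-0.238 -0.001  0.971]
 [ 0.    -1.    -0.001]]
```

View pics/b_cab.png

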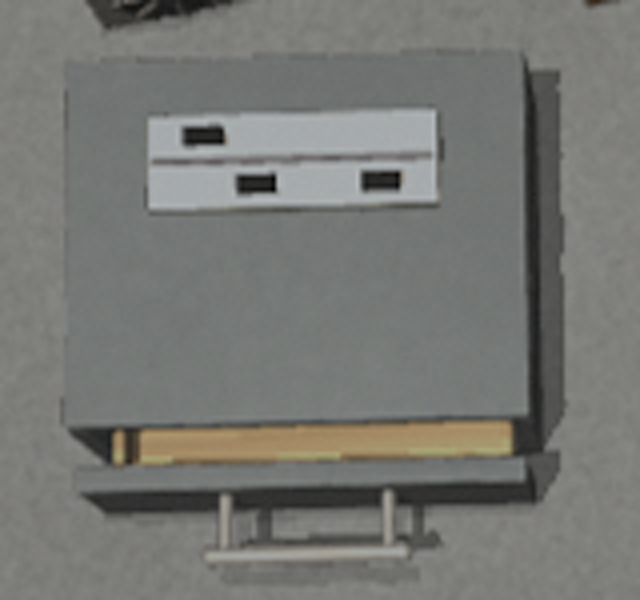

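View pics/b_rack.png

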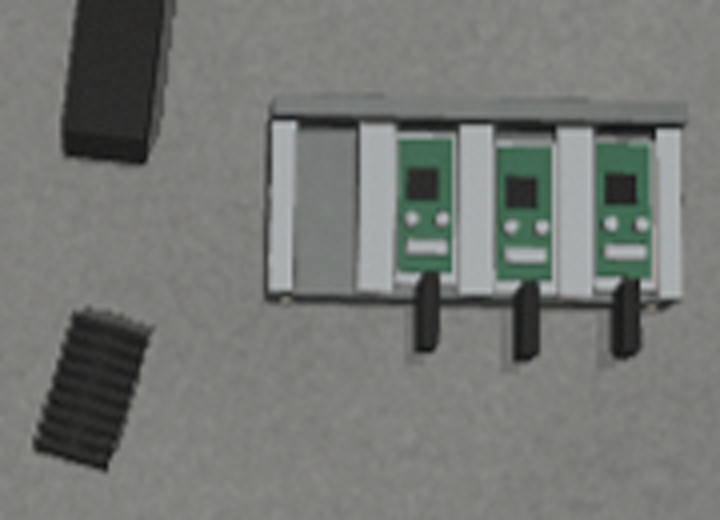

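View pics/b_rs.png

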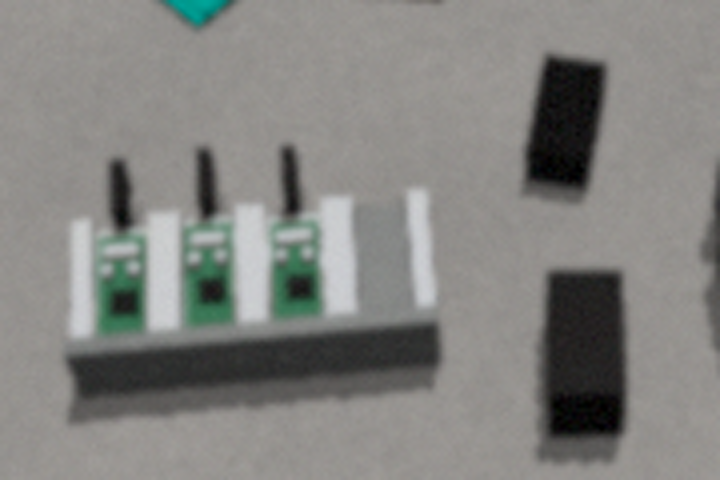

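Run:
```python
from h import *
c=cam("top")
f=lambda u,v,ox,oy,z:w(c,ox+u/4,oy+v/4,z).round(1)
print("handle",f(208,553,140,80,70),f(408,550,140,80,70))
print("front top edge (near) z86?",f(85,490,140,80,86),f(525,485,140,80,86))
print("cab top corners z100",[f(*p,140,80,100) for p in [(66,60),(524,50),(527,412),(64,428)]])
print("rack top corners", [f(*p,290,140,46).tolist() for p in [(272,122),(682,128),(682,298),(268,296)]])
print("rack back wall top", [f(*p,290,140,64).tolist() for p in [(272,98),(686,103)]])
for n,(a,b) in {"f1":((427,275),(427,343)),"f2":((527,284),(526,352)),"f3":((627,280),(627,350))}.items():
    print(n,f(*a,290,140,64),f(*b,290,140,64))
for n,q in {"p1":[(398,140),(452,138),(455,285),(397,285)],"p2":[(497,148),(550,147),(553,292),(497,292)],"p3":[(597,144),(651,142),(652,290),(597,290)]}.items():
    print(n,[f(*p,290,140,38).tolist() for p in q])
q=[f(*p,290,140,45) for p in [(78,310),(152,325),(106,468),(35,448)]]; print("hs",q,np.mean(q,0))
c2=cam("scene")
g=lambda u,v,z:w(c2,190+u/4,220+v/4,z).round(1)
print("scene fin tips top", [g(*p,64).tolist() for p in [(118,160),(205,150),(288,149)]])
q=[g(*p,45) for p in [(547,56),(605,65),(588,188),(530,182)]]; print("hs scene",q,np.mean(q,0))
```

```text
handle [573.4 281.6  70. ] [577.8 167.9  70. ]
front top edge (near) z86? [605.2 349.4  86. ] [613.8 101.2  86. ]
cab top corners z100 [array([852.3, 371. , 100. ]), array([864.2, 109.1, 100. ]), array([652.7, 100.2, 100. ]), array([637.6, 359.4, 100. ])]
rack top corners [[699.5, -95.8, 46.0], [701.3, -335.4, 46.0], [600.5, -334.6, 46.0], [596.1, -95.0, 46.0]]
rack back wall top [[709.1, -94.5, 64.0], [711.6, -333.7, 64.0]]
f1 [ 607.2 -184.8   64. ] [ 567.8 -185.    64. ]
f2 [ 603.3 -242.    64. ] [ 564.  -241.4   64. ]
f3 [ 606.9 -299.1   64. ] [ 566.4 -298.9   64. ]
p1 [[692.3, -170.4, 38.0], [694.3, -202.1, 38.0], [606.6, -204.3, 38.0], [605.8, -170.5, 38.0]]
p2 [[688.9, -228.6, 38.0], [690.2, -259.7, 38.0], [603.7, -261.4, 38.0], [603.0, -228.8, 38.0]]
p3 [[692.6, -287.3, 38.0], [694.5, -319.0, 38.0], [606.3, -319.0, 38.0], [605.5, -287.0, 38.0]]
hs [array([585.6,  14.9,  45. ]), array([577.8, -28.2,  45. ]), array([494. ,  -3.6,  45. ]), array([504.6,  37.5,  45. ])] [540.5    5.15  45.  ]
scene fin tips top [[571.1, -296.5, 64.0], [569.1, -237.8, 64.0], [574.1, -181.7, 64.0]]
hs scene [array([502.2,   3. ,  45. ]), array([514.2,  42.9,  45. ]), array([614.2,  18.7,  45. ]), array([605.4, -20. ,  45. ])] [559.    11.15  45.  ]
```

The black heat sink at crop (95,390) is at about (540,5), yaw around -16°. The fins are at y of about -185, -242 and -299, and the handle is at about (576,225). First I turn the jaws along the drawer's x.

```bash
cat > go.py <<'E'
import sys
from h import *
x,y,z,h=map(float,sys.argv[1:5])
s=bot.sense(); M=R.from_quat(s["tcp_rot"]).as_matrix()
d=M.T@(np.array([x,y,z])-s["ee_pos"])
hd=np.degrees(np.arctan2(M[1,2],M[0,2]))
print("t",round(s["time_s"],2),"pos",s["ee_pos"].round(1),"heading",hd.round(2),"tilt(y)",M[:,1].round(4),"z.z",M[2,2].round(4),"F",s["contact_force"].round(1),"w",round(s["gripper_width"],1))
print("slide(tool,m) now",(d/1000).round(4),"yaw about tool y",round((hd-h+180)%360-180,2),"j7",s["joint_pos"][6].round(2))
E
python3 -m handwheel '{"slide":[[0,0,0],[0,0,0],[0,0,0],[0,0,0],[0,0,0],[0,0,0],[0,0,0],[0,0,0],[0,0,0]],"rotation":[[0,8.2,0],[0,8.2,0],[0,8.2,0],[0,8.2,0],[0,8.2,0],[0,8.2,0],[0,8.2,0],[0,8.2,0],[0,8.2,0]],"hand":[0.5,0.5,0.5,0.5,0.5,0.5,0.5,0.5,0.5]}' 60
python3 go.py 575 225 200 2.6
```

```text
time_s: 1.25
ee_pos: [154.9, 631.3, 231.3]
tcp_rot: [-0.509, 0.491, -0.491, 0.509]
contact_force: [0.4, -1.3, -0.3]
gripper_width: 42.5
t 1.25 pos [154.9 631.3 231.3] heading 2.08 tilt(y) [-1.e-04  1.e-04 -1.e+00] z.z -0.0 F [ 0.4 -1.3 -0.3] w 42.5
slide(tool,m) now [0.4212 0.0313 0.4051] yaw about tool y -0.52 j7 -1.26
```

```bash
python3 -m handwheel '{"slide":[[0.035,0.0025,0.0335],[0.035,0.0025,0.0335],[0.035,0.0025,0.0335],[0.035,0.0025,0.0335],[0.035,0.0025,0.0335],[0.035,0.0025,0.0335],[0.035,0.0025,0.0335],[0.035,0.0025,0.0335],[0.035,0.0025,0.0335],[0.035,0.0025,0.0335],[0.035,0.0025,0.0335],[0.035,0.0025,0.0335]],"rotation":[[0,-0.05,0],[0,-0.05,0],[0,-0.05,0],[0,-0.05,0],[0,-0.05,0],[0,-0.05,0],[0,-0.05,0],[0,-0.05,0],[0,-0.05,0],[0,-0.05,0],[0,-0.05,0],[0,0,0]],"hand":[0.5,0.5,0.5,0.5,0.5,0.5,0.5,0.5,0.5,0.5,0.5,0.5]}'
python3 go.py 575 225 200 2.6
python3 - <<'E'
from h import *
cam("wrist","c_w")
E
```

```text
time_s: 2.45
ee_pos: [577.4, 229.3, 201.4]
tcp_rot: [-0.513, 0.487, -0.487, 0.513]
contact_force: [0.7, 0.4, -0.6]
gripper_width: 43.0
t 2.45 pos [577.4 229.3 201.4] heading 2.98 tilt(y) [ 4.e-04  7.e-04 -1.e+00] z.z 0.0004 F [ 0.7  0.4 -0.6] w 43.0
slide(tool,m) now [ 0.0042  0.0014 -0.0026] yaw about tool y 0.38 j7 -0.21
```

View pics/c_w.png

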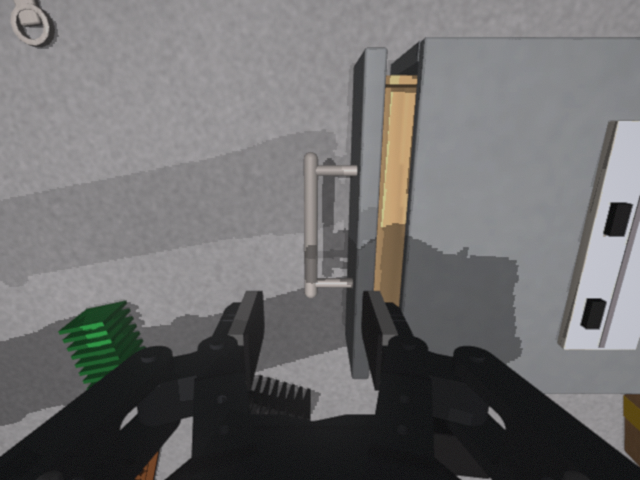

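The wrist view shows the bar from (311,157) to (310,293), parallel to the jaws' x line, and the drawer ajar.

Run:
```python
from h import *
c=cam("wrist")
f=lambda u,v,z:w(c,u,v,z).round(1)
print("bar",f(311,157,70),f(310,293,70), "mid",((f(311,157,70)+f(310,293,70))/2))
print("front top",f(367,48,86),f(354,377,86),f(387,48,86),f(372,377,86))
print("cab edge",f(425,40,100),f(402,392,100))
```

```text
bar [581.2 272.5  70. ] [584.5 161.4  70. ] mid [582.85 216.95  70.  ]
front top [614.5 343.6  86. ] [624.7  91.5  86. ] [627.3 344.1  86. ] [640.1  92.   86. ]
cab edge [647.2 346.6 100. ] [662.8  89.2 100. ]
```

```bash
python3 -m handwheel '{"slide":[[0.004,0.03,0.003],[0.004,0.03,0],[0,0.03,0],[0,0,0]],"rotation":[[0,0.2,0],[0,0,0],[0,0,0],[0,0,0]],"hand":[0.42,0.42,0.42,0.42]}'
python3 go.py 580 220 48 2.7
python3 - <<'E'
from h import *
cam("wrist","c_w2")
E
```

```text
time_s: 2.95
ee_pos: [575.9, 222.2, 107.2]
tcp_rot: [0.515, -0.489, 0.486, -0.509]
contact_force: [-0.4, 0.3, -0.2]
gripper_width: 36.0
t 2.95 pos [575.9 222.2 107.2] heading 2.78 tilt(y) [-0.0083 -0.0034 -1.    ] z.z -0.0084 F [-0.4  0.3 -0.2] w 36.0
slide(tool,m) now [0.0022 0.0591 0.0045] yaw about tool y 0.08 j7 -0.16
```

View pics/c_w2.png

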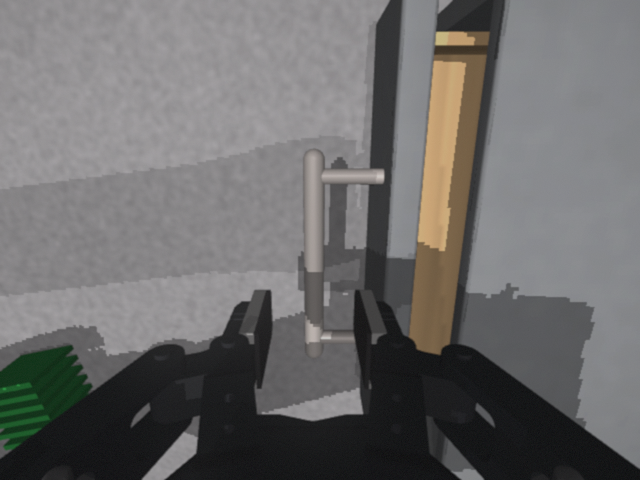

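The bar (column 313) is centred between the pads (270 to 357). I go straight down now.

```bash
python3 -m handwheel '{"slide":[[0,0.025,0],[0,0.022,0],[0,0.01,0],[0,0,0],[0,0,0]],"rotation":[[0,0,0],[0,0,0],[0,0,0],[0,0,0],[0,0,0]],"hand":[0.42,0.42,0.42,0.42,0.42]}'
python3 go.py 577 222 48 2.7
python3 - <<'E'
from h import *
cam("wrist","c_w3")
E
```

```text
time_s: 3.5
ee_pos: [601.7, 225.6, 74.8]
tcp_rot: [-0.496, 0.48, -0.497, 0.526]
contact_force: [0.3, -4.5, 58.2]
gripper_width: 35.9
t 3.5 pos [601.7 225.6  74.8] heading 2.57 tilt(y) [ 0.0455  0.0145 -0.9989] z.z 0.0461 F [ 0.3 -4.5 58.2] w 35.9
slide(tool,m) now [ 0.0028  0.0256 -0.026 ] yaw about tool y -0.13 j7 -0.13
```

View pics/c_w3.png

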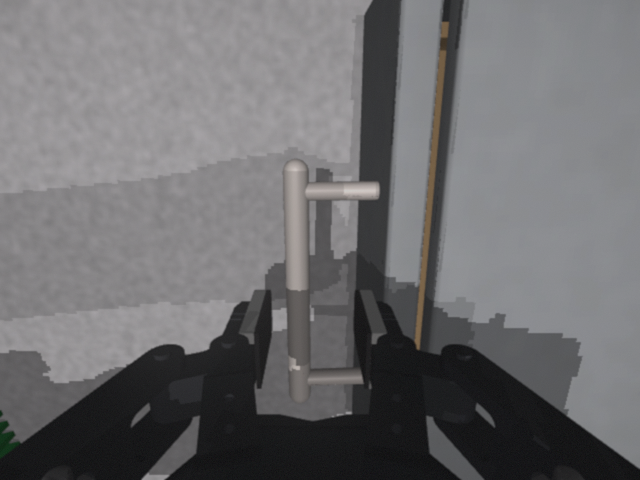

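Contact reads 58 N and the tool has been displaced in x, so a finger caught the drawer front. I back off upward.

```bash
python3 -m handwheel '{"slide":[[0,-0.02,0],[0,-0.025,0],[0,0,0]],"rotation":[[0,0,0],[0,0,0],[0,0,0]],"hand":[0.42,0.42,0.42]}'
python3 go.py 577 222 120 2.7
python3 - <<'E'
from h import *
cam("wrist","c_w4"); c=cam("top"); crop(c,140,80,300,230,"c_t4",4)
E
```

```text
time_s: 3.85
ee_pos: [583.8, 224.5, 105.6]
tcp_rot: [-0.508, 0.486, -0.489, 0.516]
contact_force: [0.5, -1.0, 0.4]
gripper_width: 36.3
t 3.85 pos [583.8 224.5 105.6] heading 2.77 tilt(y) [ 0.0102  0.0054 -0.9999] z.z 0.0104 F [ 0.5 -1.   0.4] w 36.3
slide(tool,m) now [ 0.0021 -0.0145 -0.0067] yaw about tool y 0.07 j7 -0.15
c_t4 4
```

View pics/c_w4.png

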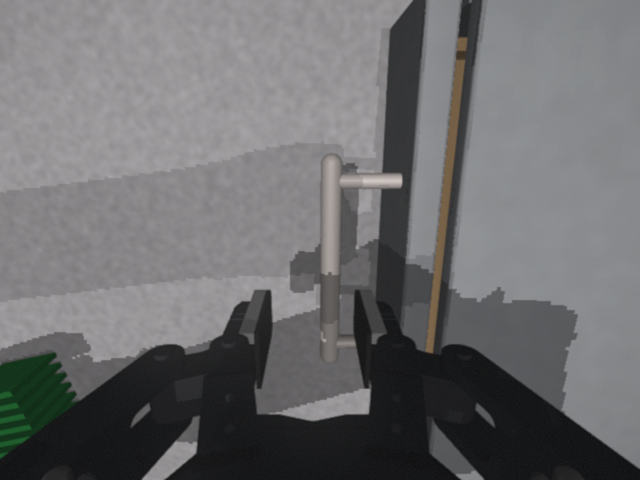

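View pics/c_t4.png

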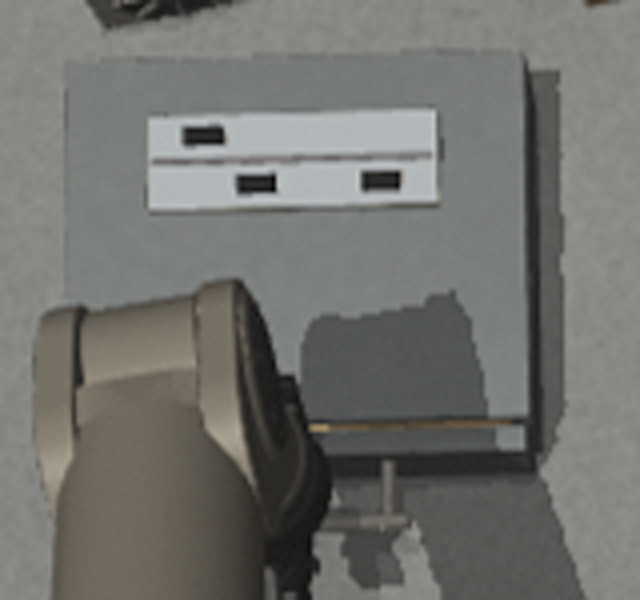

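```bash
python3 -m handwheel '{"slide":[[0,0,0],[0,0,0],[0,0,0],[0,0,0]],"rotation":[[0,0,0],[0,0,0],[0,0,0],[0,0,0]],"hand":[0.26,0.26,0.26,0.26]}'
python3 go.py 590 222 120 2.7
python3 - <<'E'
from h import *
c=cam("top"); crop(c,180,180,260,230,"c_t5",10)
print(w(c,140+385/4,80+521/4,70),w(c,140+330/4,80+522/4,70))
cam("wrist","c_w5")
E
```

```text
time_s: 4.35
ee_pos: [579.3, 222.5, 98.6]
tcp_rot: [0.512, -0.488, 0.488, -0.511]
contact_force: [0.1, -0.7, 0.4]
gripper_width: 22.0
t 4.35 pos [579.3 222.5  98.6] heading 2.75 tilt(y) [-1.e-03 -6.e-04 -1.e+00] z.z -0.0011 F [ 0.1 -0.7  0.4] w 22.0
slide(tool,m) now [ 0.0011 -0.0214  0.0107] yaw about tool y 0.05 j7 -0.15
c_t5 10
[594.23399816 181.67546701  70.        ] [592.93604934 212.99879576  70.        ]
```

View pics/c_w5.png

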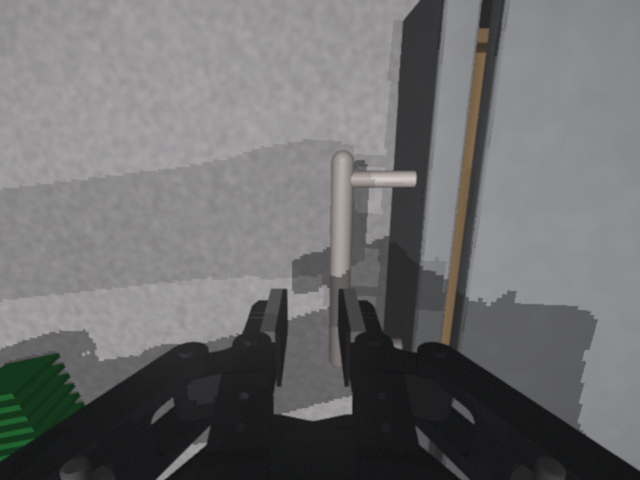

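View pics/c_t5.png

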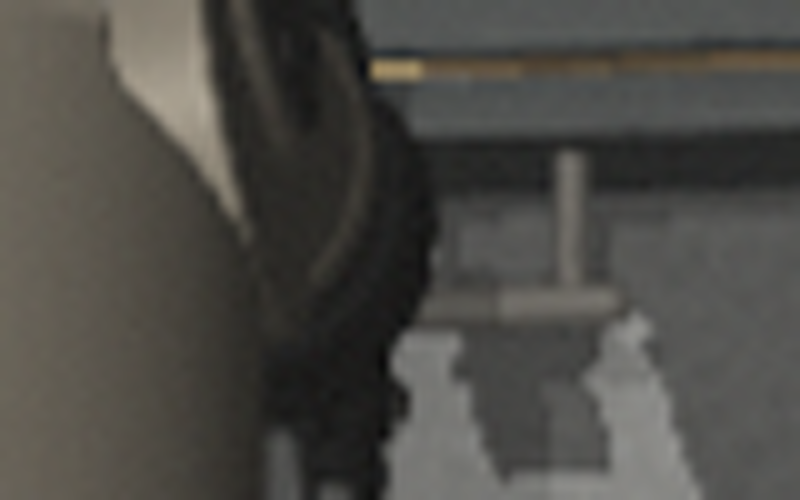

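Both views put the bar at x of about 593 now, the drawer having slid in by about 14 mm. The settled pose is good, and the jaws are narrowed to 22 mm.

```bash
python3 -m handwheel '{"slide":[[0,0,0.007],[0,0,0.007],[0,0,0],[0,0.012,0],[0,0.013,0],[0,0.0125,0],[0,0.0125,0],[0,0,0],[0,0,0]],"rotation":[[0,0,0],[0,0,0],[0,0,0],[0,0,0],[0,0,0],[0,0,0],[0,0,0],[0,0,0],[0,0,0]],"hand":[0.26,0.26,0.26,0.26,0.26,0.26,0.26,0.26,0.26]}'
python3 go.py 593 222 48 2.7
python3 - <<'E'
from h import *
cam("wrist","c_w6")
E
```

```text
time_s: 5.35
ee_pos: [593.3, 223.2, 48.7]
tcp_rot: [0.512, -0.488, 0.488, -0.512]
contact_force: [0.7, -0.9, 0.2]
gripper_width: 22.2
t 5.35 pos [593.3 223.2  48.7] heading 2.75 tilt(y) [-8.e-04 -5.e-04 -1.e+00] z.z -0.0009 F [ 0.7 -0.9  0.2] w 22.2
slide(tool,m) now [ 0.0012  0.0007 -0.0004] yaw about tool y 0.05 j7 -0.12
```

View pics/c_w6.png

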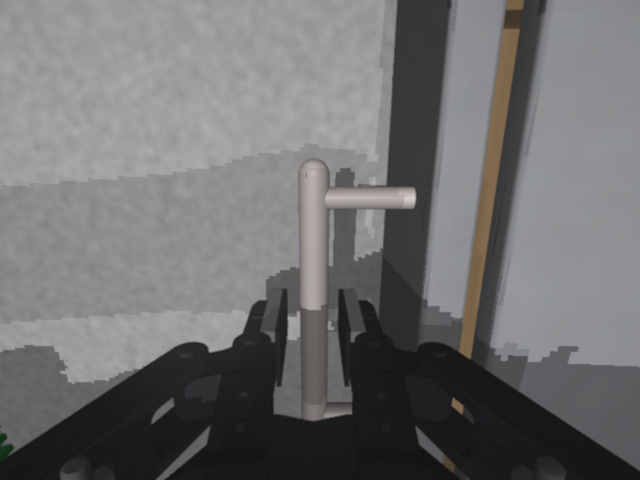

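```bash
python3 -m handwheel '{"slide":[[0,0,0],[0,0,0],[0,0,0],[0,0,0],[0,0,-0.005],[0,0,-0.015],[0,0,-0.015],[0,0,-0.015],[0,0,-0.015],[0,0,-0.015],[0,0,-0.015],[0,0,-0.015]],"rotation":[[0,0,0],[0,0,0],[0,0,0],[0,0,0],[0,0,0],[0,0,0],[0,0,0],[0,0,0],[0,0,0],[0,0,0],[0,0,0],[0,0,0]],"hand":[0,0,0,0,0,0,0,0,0,0,0,0]}' 60
python3 go.py 440 215 48 2.7
```

```text
time_s: 6.6
ee_pos: [484.4, 218.0, 50.0]
tcp_rot: [-0.511, 0.487, -0.489, 0.513]
contact_force: [2.1, -0.6, 4.1]
gripper_width: 8.9
t 6.6 pos [484.4 218.   50. ] heading 2.74 tilt(y) [ 3.2e-03  8.0e-04 -1.0e+00] z.z 0.0032 F [ 2.1 -0.6  4.1] w 8.9
slide(tool,m) now [ 0.0009  0.0019 -0.0445] yaw about tool y 0.04 j7 -0.2
```

```bash
python3 -m handwheel '{"slide":[[0,0,-0.010],[0,0,-0.010],[0,0,-0.008],[0,0,-0.006],[0,0,-0.005],[0,0,0]],"rotation":[[0,0,0],[0,0,0],[0,0,0],[0,0,0],[0,0,0],[0,0,0]],"hand":[0,0,0,0,0,0]}'
python3 go.py 440 215 48 2.7; python3 -m handwheel '{"slide":[[0,0,-0.004],[0,0,-0.004],[0,0,0]],"rotation":[[0,0,0],[0,0,0],[0,0,0]],"hand":[0,0,0]}'
```

```text
time_s: 7.2
ee_pos: [444.3, 216.0, 50.0]
tcp_rot: [-0.512, 0.488, -0.488, 0.512]
contact_force: [-0.5, -2.7, 9.0]
gripper_width: 8.5
t 7.2 pos [444.3 216.   50. ] heading 2.75 tilt(y) [-2.e-04  3.e-04 -1.e+00] z.z -0.0002 F [-0.5 -2.7  9. ] w 8.5
slide(tool,m) now [ 0.0008  0.002  -0.0044] yaw about tool y 0.05 j7 -0.24
time_s: 7.5
ee_pos: [436.7, 215.6, 50.0]
tcp_rot: [-0.512, 0.488, -0.488, 0.512]
contact_force: [0.5, -2.2, 8.3]
gripper_width: 9.1
```

```bash
python3 -m handwheel '{"slide":[[0,0,-0.004],[0,0,-0.004],[0,0,0]],"rotation":[[0,0,0],[0,0,0],[0,0,0]],"hand":[0,0,0]}'; python3 -m handwheel '{"slide":[[0,0,-0.003],[0,0,-0.003],[0,0,0]],"rotation":[[0,0,0],[0,0,0],[0,0,0]],"hand":[0,0,0]}'
```

```text
time_s: 7.8
ee_pos: [435.6, 215.6, 50.1]
tcp_rot: [-0.507, 0.485, -0.492, 0.516]
contact_force: [15.5, -1.5, -11.1]
gripper_width: 8.6
time_s: 8.1
ee_pos: [435.6, 215.7, 50.3]
tcp_rot: [-0.503, 0.482, -0.495, 0.519]
contact_force: [29.5, -1.0, -28.1]
gripper_width: 8.8
```

The drawer is at its stop, with force rising and no motion. I relax, open and lift.

```bash
python3 -m handwheel '{"slide":[[0,0,0.006],[0,0,0.005],[0,0,0],[0,0,0],[0,0,0],[0,-0.02,0],[0,-0.04,0],[0,-0.05,0],[0,-0.05,0],[0,0,0],[0,0,0]],"rotation":[[0,0,0],[0,0,0],[0,0,0],[0,0,0],[0,0,0],[0,0,0],[0,0,0],[0,0,0],[0,0,0],[0,0,0],[0,0,0]],"hand":[0,0,0.26,0.26,0.26,0.26,0.26,0.26,0.26,0.26,0.26]}'
python3 go.py 540 5 200 -16
python3 - <<'E'
from h import *
cam("top","d_t"); cam("wrist","d_w")
E
```

```text
time_s: 9.2
ee_pos: [433.4, 216.2, 210.1]
tcp_rot: [-0.511, 0.488, -0.487, 0.513]
contact_force: [-0.8, -0.6, -0.1]
gripper_width: 22.2
t 9.2 pos [433.4 216.2 210.1] heading 2.81 tilt(y) [ 7.0e-04  2.1e-03 -1.0e+00] z.z 0.0008 F [-0.8 -0.6 -0.1] w 22.2
slide(tool,m) now [0.2162 0.0097 0.0961] yaw about tool y 18.81 j7 -0.42
```

View pics/d_t.png

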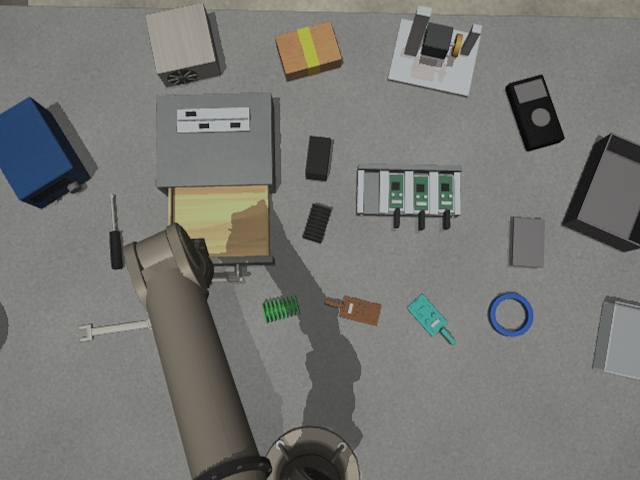

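View pics/d_w.png

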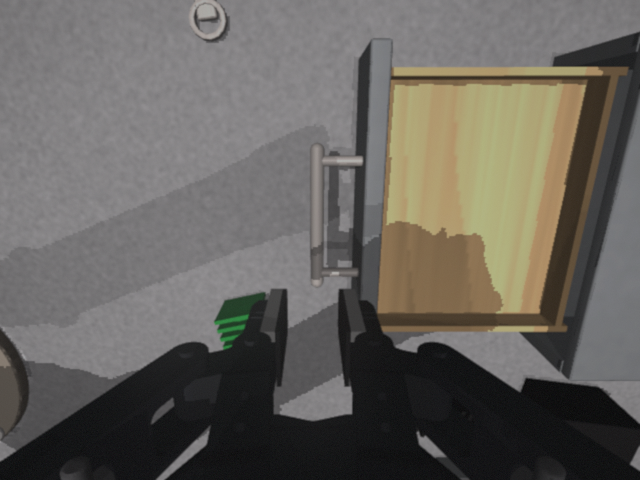

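Run:
```python
from h import *
c=cam("wrist")
f=lambda u,v,z:w(c,u,v,z).round(1)
print("bar",f(317,147,70),f(318,284,70))
print("walltops z47 inner left/right", f(392,75,47), f(600,75,47), f(378,328,47),f(555,328,47), "outer",f(392,68,47),f(620,68,47),f(380,333,47),f(566,331,47))
print("floor", f(393,81,22),f(585,82,22),f(380,315,22),f(541,315,22))
t=cam("top"); crop(t,150,170,290,290,"d_tc",5)
g=lambda u,v,z:w(t,u,v,z).round(1)
```

```text
bar [432.  276.3  70. ] [438.6 164.   70. ]
walltops z47 inner left/right [487.4 331.7  47. ] [647.3 339.2  47. ] [499.  110.6  47. ] [667.4 118.8  47. ] outer [486.8 336.6  47. ] [661.2 344.7  47. ] [501.4 105.3  47. ] [678.6 116.1  47. ]
floor [493.6 330.6  22. ] [654.4 337.3  22. ] [505.3 110.9  22. ] [669.1 118.8  22. ]
d_tc 5
```

View pics/d_tc.png

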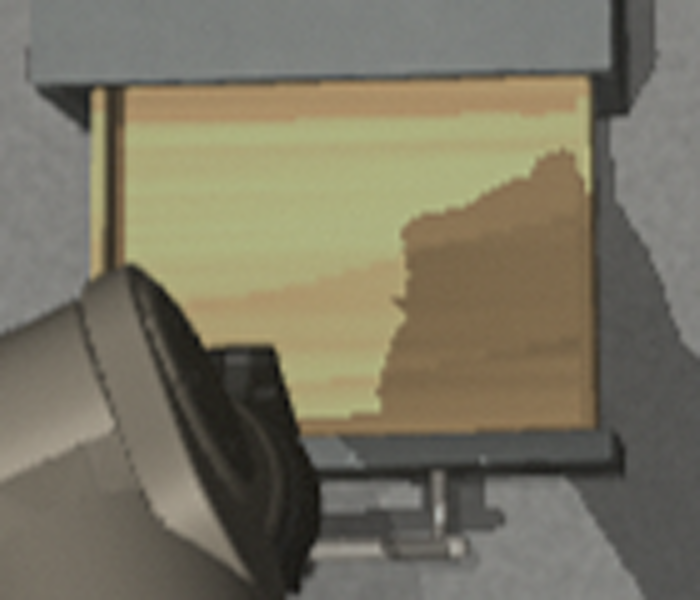

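The wrist view puts the drawer centre at about (574.6, 224.5), yaw 2.75°, and the inside width of 219 mm matches the description. The heat sink has been knocked and is now near top pixel (317,223), so I re-measure it.

Run:
```python
from h import *
t=cam("top"); crop(t,285,190,350,250,"e_hs",10)
s=cam("scene"); crop(s,300,210,370,270,"e_hs2",10)
```

```text
e_hs 10
e_hs2 10
```

View pics/e_hs.png

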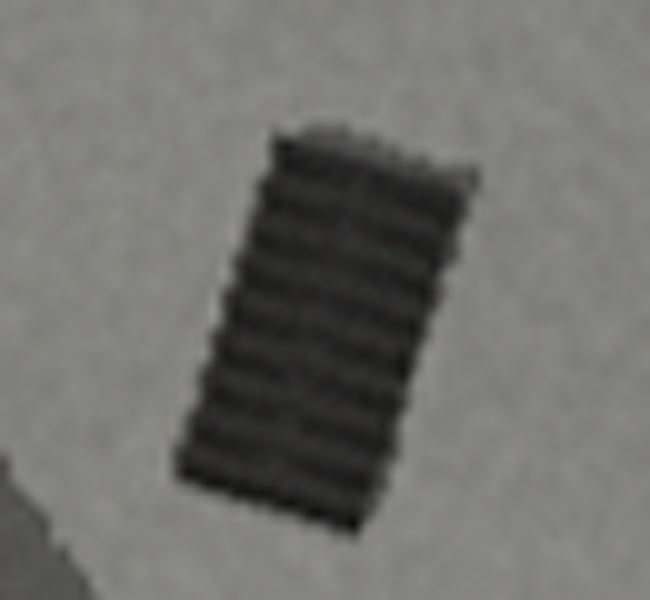

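View pics/e_hs2.png

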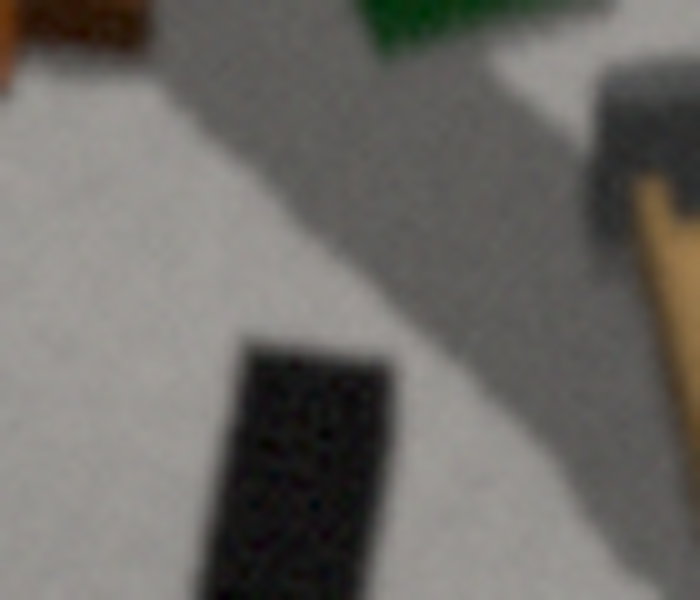

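```bash
python3 - <<'E'
from h import *
t=cam("top")
g=lambda u,v,z:w(t,285+u/10,190+v/10,z).round(1)
q=[g(*p,45) for p in [(277,140),(470,185),(378,505),(182,455)]]; print(q,np.mean(q,0))
for a,b in [(0,1),(1,2),(3,2),(0,3)]: d=q[b]-q[a]; print(np.hypot(d[0],d[1]).round(1),np.degrees(np.arctan2(d[1],d[0])).round(1))
E
python3 go.py 561 2 150 73.5
```

```text
[array([617.5,   8.2,  45. ]), array([607.9, -36.8,  45. ]), array([532.5, -17.2,  45. ]), array([543.1,  28.3,  45. ])] [575.25   -4.375  45.   ]
46.0 -102.0
77.9 165.4
46.7 -103.1
77.1 164.9
t 9.55 pos [433.1 215.3 208.1] heading 2.75 tilt(y) [-0.0018 -0.0017 -1.    ] z.z -0.0019 F [-0.3  0.7  0.1] w 21.9
slide(tool,m) now [0.2191 0.0583 0.1176] yaw about tool y -70.75 j7 -0.42
```

```bash
python3 -m handwheel '{"slide":[[0.0376,0.005,0.0218],[0.0376,0.005,0.0218],[0.0376,0.005,0.0218],[0.0376,0.005,0.0218],[0.0376,0.005,0.0218],[0.0376,0.005,0.0218],[0,0,0],[0,0,0],[0,0,0],[0,0,0],[0,0,0]],"rotation":[[0,0,0],[0,0,0],[0,-8.2,0],[0,-8.2,0],[0,-8.2,0],[0,-8.2,0],[0,-8.2,0],[0,-8.2,0],[0,-8.2,0],[0,-8.2,0],[0,-7.6,0]],"hand":[0.8,0.8,0.8,0.8,0.8,0.8,0.8,0.8,0.8,0.8,0.8]}'
python3 -m handwheel '{"slide":[[0,0,0],[0,0,0]],"rotation":[[0,0,0],[0,0,0]],"hand":[0.8,0.8]}'
python3 go.py 575 -4 25 76
```

```text
time_s: 10.65
ee_pos: [593.5, 27.8, 179.7]
tcp_rot: [0.701, -0.098, 0.097, -0.7]
contact_force: [0.2, 0.2, -0.7]
gripper_width: 68.2
time_s: 10.85
ee_pos: [593.6, 27.8, 180.2]
tcp_rot: [0.7, -0.1, 0.1, -0.7]
contact_force: [-0.4, 0.2, 0.3]
gripper_width: 68.6
t 10.85 pos [593.6  27.8 180.2] heading 73.71 tilt(y) [-9.e-04 -1.e-04 -1.e+00] z.z -0.0004 F [-0.4  0.2  0.3] w 68.6
slide(tool,m) now [-0.0089  0.1552 -0.0357] yaw about tool y -2.29 j7 1.32
```

```bash
python3 -m handwheel '{"slide":[[-0.0045,0.02,-0.018],[-0.0045,0.02,-0.018],[0,0.02,0],[0,0,0],[0,0,0]],"rotation":[[0,0,0],[0,-2.3,0],[0,0,0],[0,0,0],[0,0,0]],"hand":[0.8,0.8,0.8,0.8,0.8]}'
python3 go.py 575 -4 25 76
python3 - <<'E'
from h import *
cam("wrist","f_w")
E
```

```text
time_s: 11.35
ee_pos: [575.4, -3.7, 120.8]
tcp_rot: [0.702, -0.085, 0.085, -0.702]
contact_force: [0.9, -0.0, -0.1]
gripper_width: 68.6
t 11.35 pos [575.4  -3.7 120.8] heading 76.13 tilt(y) [-2.e-04 -0.e+00 -1.e+00] z.z -0.0001 F [ 0.9 -0.  -0.1] w 68.6
slide(tool,m) now [-0.0003  0.0958 -0.0004] yaw about tool y 0.13 j7 1.43
```

View pics/f_w.png

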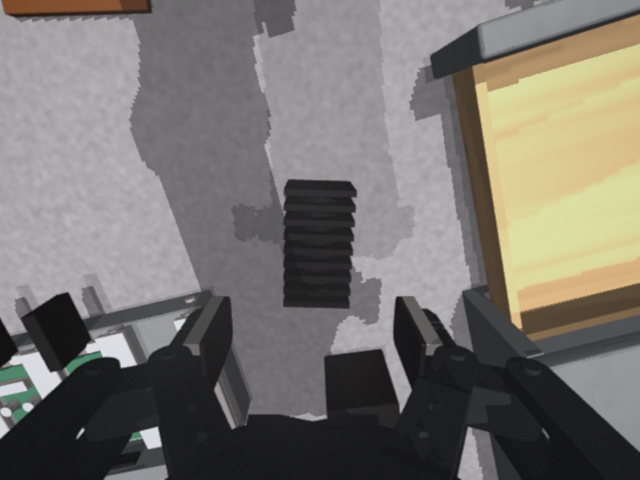

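Run:
```python
from h import *
c=cam("wrist"); print(c["extrinsics"][:3,3].round())
q=[w(c,*p,45).round(1) for p in [(286,194),(354,194),(350,307),(284,305)]]; print(q,np.mean(q,0))
for a,b in [(0,1),(1,2),(3,2),(0,3)]: d=q[b]-q[a]; print(np.hypot(d[0],d[1]).round(1),np.degrees(np.arctan2(d[1],d[0])).round(1))
```

```text
[502.  14. 263.]
[array([536.1, -11.3,  45. ]), array([546.1,  29.1,  45. ]), array([620.7,  10.5,  45. ]), array([608.5, -32.4,  45. ])] [577.85   -1.025  45.   ]
41.6 76.1
76.9 -14.0
44.6 74.1
75.4 -16.2
```

```bash
python3 -m handwheel '{"slide":[[0.0015,0.035,0.002],[0,0.035,0],[0,0.025,0],[0,0.018,0],[0,0,0],[0,0,0],[0,0,0],[0,0,0],[0,0,0],[0,0,0]],"rotation":[[0,0.6,0],[0,0,0],[0,0,0],[0,0,0],[0,0,0],[0,0,0],[0,0,0],[0,0,0],[0,0,0],[0,0,0]],"hand":[0.8,0.8,0.8,0.8,0.8,0.8,0,0,0,0]}' 40
python3 go.py 577 -2 8 75.5
```

```text
time_s: 12.45
ee_pos: [579.0, -2.1, 9.6]
tcp_rot: [-0.701, 0.087, -0.09, 0.702]
contact_force: [0.3, 0.9, 6.9]
gripper_width: 44.6
t 12.45 pos [579.   -2.1   9.6] heading 75.58 tilt(y) [ 0.0038  0.001  -1.    ] z.z 0.0019 F [0.3 0.9 6.9] w 44.6
slide(tool,m) now [-0.0019  0.0016 -0.0004] yaw about tool y 0.08 j7 1.49
```

```bash
python3 -m handwheel '{"slide":[[0,-0.02,0],[0,-0.03,0],[0,-0.04,0],[0,-0.02,0],[0,0,0]],"rotation":[[0,0,0],[0,0,0],[0,-8.5,0],[0,-8.5,0],[0,0,0]],"hand":[0,0,0,0,0]}'
python3 go.py 571.7 284 100 92.75
```

```text
time_s: 12.95
ee_pos: [579.5, -2.8, 121.1]
tcp_rot: [-0.707, -0.018, 0.013, 0.707]
contact_force: [0.5, 0.7, -3.6]
gripper_width: 44.6
t 12.95 pos [579.5  -2.8 121.1] heading 92.55 tilt(y) [ 0.0071  0.0011 -1.    ] z.z 0.0008 F [ 0.5  0.7 -3.6] w 44.6
slide(tool,m) now [0.0048 0.0213 0.2868] yaw about tool y -0.2 j7 1.69
```

```bash
python3 -m handwheel '{"slide":[[0.001,0,0.041],[0.001,0,0.041],[0.001,0,0.041],[0.001,0,0.041],[0.001,0,0.041],[0,0,0.041],[0,0,0.041],[0,0,0],[0,0,0]],"rotation":[[0,0,0],[0,0,0],[0,0,0],[0,0,0],[0,0,0],[0,0,0],[0,0,0],[0,0,0],[0,0,0]],"hand":[0,0,0,0,0,0,0,0,0]}'
python3 go.py 571.7 284 100 92.75
python3 - <<'E'
from h import *
cam("wrist","g_w")
E
```

```text
time_s: 13.85
ee_pos: [567.2, 285.6, 115.2]
tcp_rot: [0.708, 0.015, -0.018, -0.706]
contact_force: [-0.6, -0.8, -3.1]
gripper_width: 44.6
t 13.85 pos [567.2 285.6 115.2] heading 92.63 tilt(y) [-0.0035 -0.0019 -1.    ] z.z -0.0017 F [-0.6 -0.8 -3.1] w 44.6
slide(tool,m) now [ 0.0045  0.0152 -0.0018] yaw about tool y -0.12 j7 1.2
```

View pics/g_w.png

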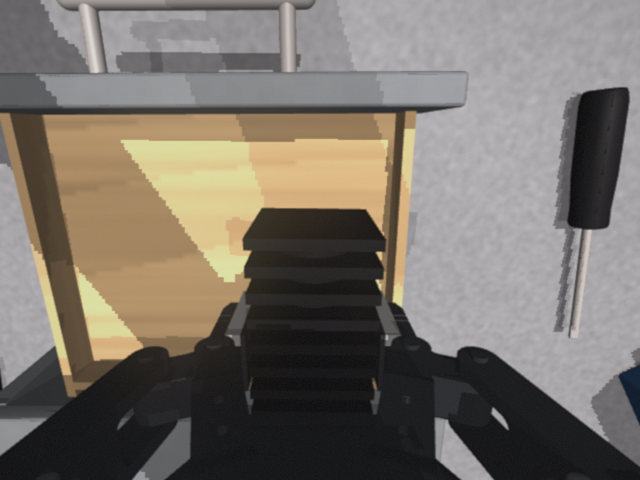

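```bash
python3 -m handwheel '{"slide":[[0,0.025,0],[0,0.025,0],[0,0.015,0],[0,0.01,0],[0,0.005,0],[0,0,0],[0,0,0]],"rotation":[[0,0,0],[0,0,0],[0,0,0],[0,0,0],[0,0,0],[0,0,0],[0,0,0]],"hand":[0,0,0,0,0,0,0]}'
python3 go.py 571.7 284 32 92.75
```

```text
time_s: 14.6
ee_pos: [570.0, 284.6, 38.6]
tcp_rot: [-0.707, -0.016, 0.015, 0.707]
contact_force: [1.1, -0.7, -2.9]
gripper_width: 44.7
t 14.6 pos [570.  284.6  38.6] heading 92.55 tilt(y) [ 1.6e-03  8.0e-04 -1.0e+00] z.z 0.0008 F [ 1.1 -0.7 -2.9] w 44.7
slide(tool,m) now [ 0.0016  0.0066 -0.0007] yaw about tool y -0.2 j7 1.23
```

```bash
python3 -m handwheel '{"slide":[[0,0.003,0],[0,0.002,0],[0,0.001,0],[0,0,0]],"rotation":[[0,0,0],[0,0,0],[0,0,0],[0,0,0]],"hand":[0,0,0,0]}'
python3 go.py 571.7 284 32 92.75;python3 -m handwheel '{"slide":[[0,0.001,0],[0,0.001,0],[0,0,0]],"rotation":[[0,0,0],[0,0,0],[0,0,0]],"hand":[0,0,0]}'
```

```text
time_s: 15.0
ee_pos: [569.4, 284.5, 31.9]
tcp_rot: [-0.707, -0.016, 0.016, 0.707]
contact_force: [0.8, -0.1, -3.2]
gripper_width: 45.1
t 15.0 pos [569.4 284.5  31.9] heading 92.58 tilt(y) [ 3.e-04  2.e-04 -1.e+00] z.z 0.0002 F [ 0.8 -0.1 -3.2] w 45.1
slide(tool,m) now [ 0.0023 -0.0001 -0.0006] yaw about tool y -0.17 j7 1.23
time_s: 15.3
ee_pos: [571.0, 284.5, 31.7]
tcp_rot: [-0.707, -0.017, 0.015, 0.707]
contact_force: [-0.9, -0.4, 5.4]
gripper_width: 44.5
```

```bash
python3 -m handwheel '{"slide":[[0,0,0],[0,0,0],[0,0,0],[0,-0.008,0],[0,-0.008,0],[0,0,0],[0,0,0]],"rotation":[[0,0,0],[0,0,0],[0,0,0],[0,0,0],[0,0,0],[0,0,0],[0,0,0]],"hand":[0.68,0.68,0.68,0.68,0.68,0.68,0.68]}'
python3 go.py 571.7 284 46 92.75;  python3 - <<'E'
from h import *
cam("wrist","g_w2")
E
```

```text
time_s: 16.0
ee_pos: [569.6, 284.5, 46.3]
tcp_rot: [-0.707, -0.016, 0.016, 0.707]
contact_force: [0.1, 1.1, -0.1]
gripper_width: 57.9
t 16.0 pos [569.6 284.5  46.3] heading 92.57 tilt(y) [ 1.e-03  6.e-04 -1.e+00] z.z 0.0005 F [ 0.1  1.1 -0.1] w 57.9
slide(tool,m) now [ 0.002   0.0003 -0.0006] yaw about tool y -0.18 j7 1.22
```

View pics/g_w2.png

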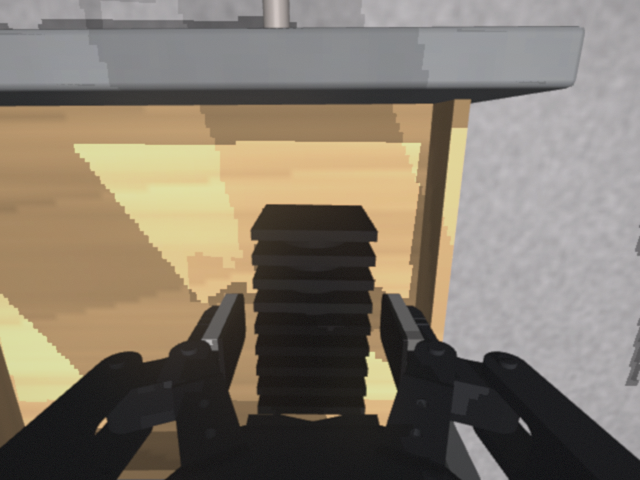

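```bash
python3 -m handwheel '{"slide":[[0,-0.003,0],[0,0,0.005],[0,0,0.004],[0,0,0.004],[0,0,0.004],[0,0,0.004],[0,0,0.004],[0,0,0.002],[0,0,0]],"rotation":[[0,0,0],[0,0,0],[0,0,0],[0,0,0],[0,0,0],[0,0,0],[0,0,0],[0,0,0],[0,0,0]],"hand":[0.68,0.68,0.68,0.68,0.68,0.68,0.68,0.68,0.68]}'
python3 go.py 571.7 284 46 92.75;  python3 - <<'E'
from h import *
cam("wrist","g_w3")
E
```

```text
time_s: 16.95
ee_pos: [568.1, 311.9, 48.8]
tcp_rot: [-0.707, -0.016, 0.016, 0.707]
contact_force: [1.3, -3.3, 3.1]
gripper_width: 58.4
t 16.95 pos [568.1 311.9  48.8] heading 92.6 tilt(y) [ 4.e-04  5.e-04 -1.e+00] z.z 0.0005 F [ 1.3 -3.3  3.1] w 58.4
slide(tool,m) now [ 0.0023  0.0028 -0.0281] yaw about tool y -0.15 j7 1.19
```

View pics/g_w3.png

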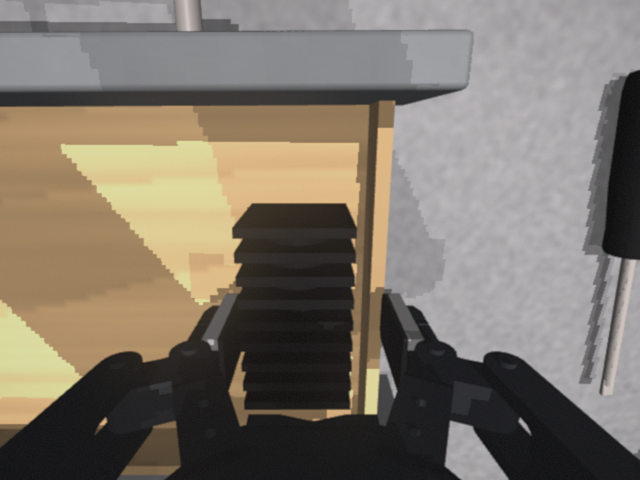

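The heat sink is flat beside the left wall. I back off, lift, and head for the first card.

```bash
python3 -m handwheel '{"slide":[[0,-0.002,-0.004],[0,-0.03,0],[0,-0.05,0],[0,-0.05,0],[0,0,0],[0,0,0]],"rotation":[[0,0,0],[0,0,0],[0,0,0],[0,0,0],[0,2.6,0],[0,0,0]],"hand":[0.68,0.68,0.68,0.68,0.3,0.3]}'
python3 - <<'E'
from h import *
cam("wrist","g_w4")
E
python3 go.py 578 -185 180 90
```

```text
time_s: 17.6
ee_pos: [568.3, 309.5, 182.5]
tcp_rot: [-0.706, -0.001, -0.0, 0.709]
contact_force: [-0.2, -0.1, -0.9]
gripper_width: 29.5
t 17.65 pos [567.2 308.7 180.6] heading 90.1 tilt(y) [-8.0e-04  1.8e-03 -1.0e+00] z.z 0.0018 F [ 0.3 -0.8 -1.1] w 25.9
slide(tool,m) now [ 9.900e-03 -3.000e-04 -4.937e-01] yaw about tool y 0.1 j7 1.12
```

View pics/g_w4.png

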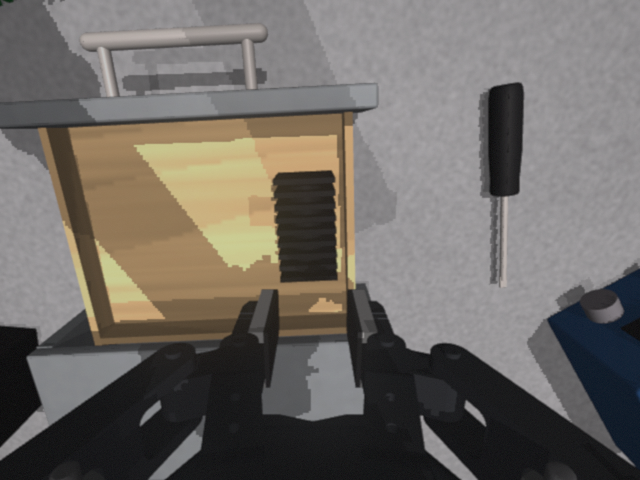

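Run:
```python
from h import *
c=cam("wrist")
C=np.array([574.6,224.5]);a=np.radians(2.75);ex=np.array([np.cos(a),np.sin(a)]);ey=np.array([-ex[1],ex[0]])
def d(u,v,z):
    p=w(c,u,v,z)[:2]-C; return (p@ex).round(1),(p@ey).round(1)
print("hs top z67",d(275,178,67),d(334,176,67),d(281,281,67),d(336,280,67))
print("floor right edge z22",d(70,130,22),d(104,320,22)," left",d(337,135,22),d(342,318,22))
print("bar",d(90,40,70),d(260,33,70))
```

```text
hs top z67 (np.float64(-46.8), np.float64(59.3)) (np.float64(-46.2), np.float64(101.0)) (np.float64(32.2), np.float64(57.7)) (np.float64(33.4), np.float64(100.1))
floor right edge z22 (np.float64(-87.1), np.float64(-106.1)) (np.float64(83.3), np.float64(-116.4))  left (np.float64(-73.0), np.float64(106.9)) (np.float64(92.1), np.float64(107.0))
bar (np.float64(-138.6), np.float64(-49.4)) (np.float64(-137.4), np.float64(57.4))
```

```bash
python3 -m handwheel '{"slide":[[0.001,0,-0.045],[0.001,0,-0.045],[0.001,0,-0.045],[0.001,0,-0.045],[0.001,0,-0.045],[0.001,0,-0.045],[0.001,0,-0.045],[0.001,0,-0.045],[0.001,0,-0.045],[0.001,0,-0.045],[0,0,-0.0435],[0,0,0]],"rotation":[[0,0,0],[0,0,0],[0,0,0],[0,0,0],[0,0,0],[0,0,0],[0,0,0],[0,0,0],[0,0,0],[0,0,0],[0,0,0],[0,0,0]],"hand":[0.35,0.35,0.35,0.35,0.35,0.35,0.35,0.35,0.35,0.35,0.35,0.35]}'
python3 -m handwheel '{"slide":[[0,0.02,0],[0,0.02,0],[0,0,0],[0,0,0]],"rotation":[[0,0,0],[0,0,0],[0,0,0],[0,0,0]],"hand":[0.35,0.35,0.35,0.35]}'
python3 go.py 578 -185 35 90
 python3 - <<'E'
from h import *
cam("wrist","k_w")
E
```

```text
time_s: 18.9
ee_pos: [575.2, -194.4, 179.3]
tcp_rot: [0.709, -0.005, 0.003, -0.705]
contact_force: [0.2, -1.2, 0.2]
gripper_width: 29.9
time_s: 19.3
ee_pos: [577.4, -185.2, 139.6]
tcp_rot: [-0.707, 0.001, 0.001, 0.707]
contact_force: [0.1, -0.1, 0.6]
gripper_width: 29.9
t 19.3 pos [ 577.4 -185.2  139.6] heading 90.03 tilt(y) [-2.5e-03  9.0e-04 -1.0e+00] z.z 0.0009 F [ 0.1 -0.1  0.6] w 29.9
slide(tool,m) now [9.000e-04 1.046e-01 1.000e-04] yaw about tool y 0.03 j7 1.99
```

View pics/k_w.png

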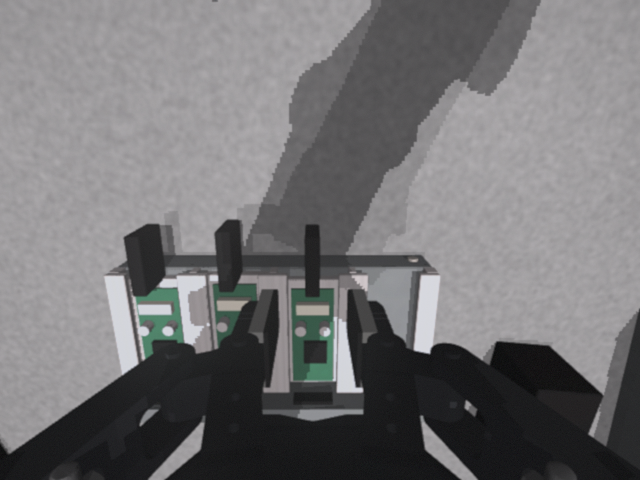

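Run:
```python
from h import *
c=cam("wrist")
f=lambda u,v,z:w(c,u,v,z).round(1)
print("fin top",f(313,228,64),f(313,295,64)," rack front top z46",f(110,273,46),f(438,273,46),"front",f(195,258,40),f(430,256,40))
crop(c,100,200,460,300,"k_c",2.2)
```

```text
fin top [ 562.4 -186.2   64. ] [ 608.8 -186.3   64. ]  rack front top z46 [ 600.2 -330.2   46. ] [600.5 -97.6  46. ] front [ 591.2 -270.9   40. ] [ 589.9 -102.4   40. ]
k_c 2.2
```

View pics/k_c.png

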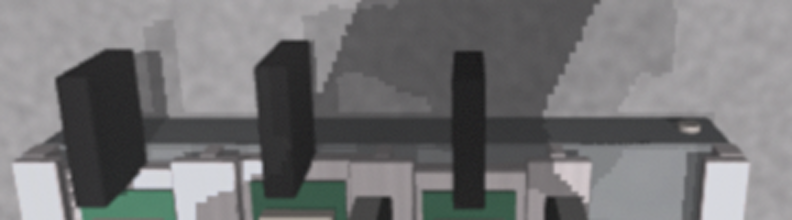

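```bash
python3 -m handwheel '{"slide":[[0.001,0.03,0],[0,0.03,0],[0,0.025,0],[0,0.0145,0],[0,0.006,0],[0,0,0],[0,0,0],[0,0,0]],"rotation":[[0,0,0],[0,0,0],[0,0,0],[0,0,0],[0,0,0],[0,0,0],[0,0,0],[0,0,0]],"hand":[0.35,0.35,0.35,0.35,0.35,0.35,0.35,0.35]}' 60
python3 go.py 578 -186 34 90
 python3 - <<'E'
from h import *
cam("wrist","k_w2")
E
```

```text
time_s: 20.2
ee_pos: [580.1, -186.5, 36.6]
tcp_rot: [0.707, 0.001, 0.001, -0.707]
contact_force: [0.4, -0.8, -0.7]
gripper_width: 30.2
t 20.2 pos [ 580.1 -186.5   36.6] heading 89.97 tilt(y) [ 2.7e-03 -5.0e-04 -1.0e+00] z.z -0.0005 F [ 0.4 -0.8 -0.7] w 30.2
slide(tool,m) now [-0.0021  0.0026  0.0005] yaw about tool y -0.03 j7 2.05
```

View pics/k_w2.png

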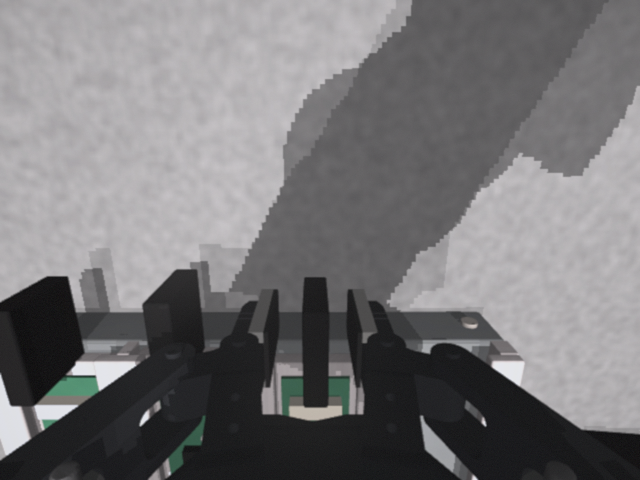

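The fin (column 315) is centred between the pads. I close on it and draw it straight out.

```bash
python3 -m handwheel '{"slide":[[0,0.002,0],[0,0,0],[0,0,0],[0,0,0],[0,0,0]],"rotation":[[0,0,0],[0,0,0],[0,0,0],[0,0,0],[0,0,0]],"hand":[0.35,0,0,0,0]}' 60
python3 go.py 578 -186 34 90
python3 -m handwheel '{"slide":[[-0.004,0,0],[-0.006,0,0],[-0.008,0,0],[-0.008,0,0],[0,0,0]],"rotation":[[0,0,0],[0,0,0],[0,0,0],[0,0,0],[0,0,0]],"hand":[0,0,0,0,0]}'
python3 go.py 458 -186 34 90
```

```text
time_s: 20.75
ee_pos: [579.0, -185.9, 33.4]
tcp_rot: [-0.707, 0.0, -0.0, 0.707]
contact_force: [-1.1, 1.0, 2.8]
gripper_width: 8.8
t 20.75 pos [ 579.  -185.9   33.4] heading 89.99 tilt(y) [ 0.e+00  3.e-04 -1.e+00] z.z 0.0003 F [-1.1  1.   2.8] w 8.8
slide(tool,m) now [-0.001  -0.0006 -0.0001] yaw about tool y -0.01 j7 2.05
time_s: 21.25
ee_pos: [551.0, -186.4, 33.4]
tcp_rot: [-0.707, 0.001, 0.0, 0.707]
contact_force: [-2.3, 0.3, 3.7]
gripper_width: 9.2
t 21.25 pos [ 551.  -186.4   33.4] heading 89.93 tilt(y) [-2.e-03  5.e-04 -1.e+00] z.z 0.0005 F [-2.3  0.3  3.7] w 9.2
slide(tool,m) now [-0.093  -0.0004  0.0003] yaw about tool y -0.07 j7 2.06
```

```bash
python3 -m handwheel '{"slide":[[-0.008,0,0],[-0.01,0,0],[-0.01,0,0],[-0.01,0,0],[-0.01,0,0],[-0.01,0,0],[-0.01,0,0],[-0.01,0,0],[-0.01,0,0],[-0.006,0,0],[0,0,0]],"rotation":[[0,0,0],[0,0,0],[0,0,0],[0,0,0],[0,0,0],[0,0,0],[0,0,0],[0,0,0],[0,0,0],[0,0,0],[0,0,0]],"hand":[0,0,0,0,0,0,0,0,0,0,0]}'
python3 go.py 458 -186 34 90
 python3 - <<'E'
from h import *
cam("wrist","k_w3");c=cam("scene");crop(c,160,180,360,330,"k_s3",4)
E
```

```text
time_s: 22.35
ee_pos: [457.2, -186.0, 32.8]
tcp_rot: [-0.707, 0.001, 0.0, 0.707]
contact_force: [-0.5, 0.8, -1.1]
gripper_width: 9.4
t 22.35 pos [ 457.2 -186.    32.8] heading 89.93 tilt(y) [-2.e-03  7.e-04 -1.e+00] z.z 0.0007 F [-0.5  0.8 -1.1] w 9.4
slide(tool,m) now [ 0.0008 -0.0012 -0.    ] yaw about tool y -0.07 j7 2.11
k_s3 4
```

View pics/k_w3.png

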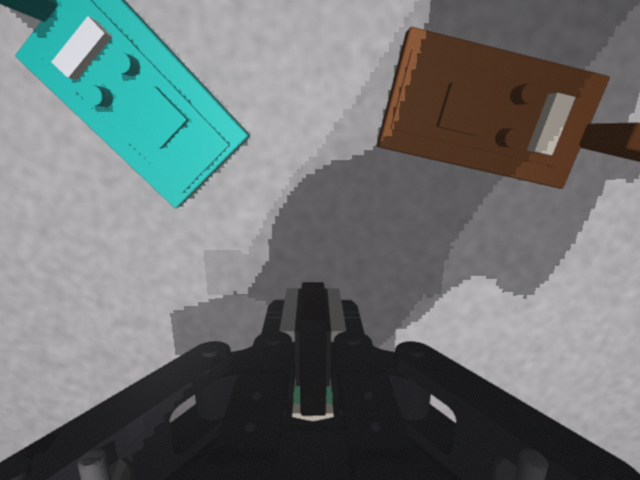

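View pics/k_s3.png

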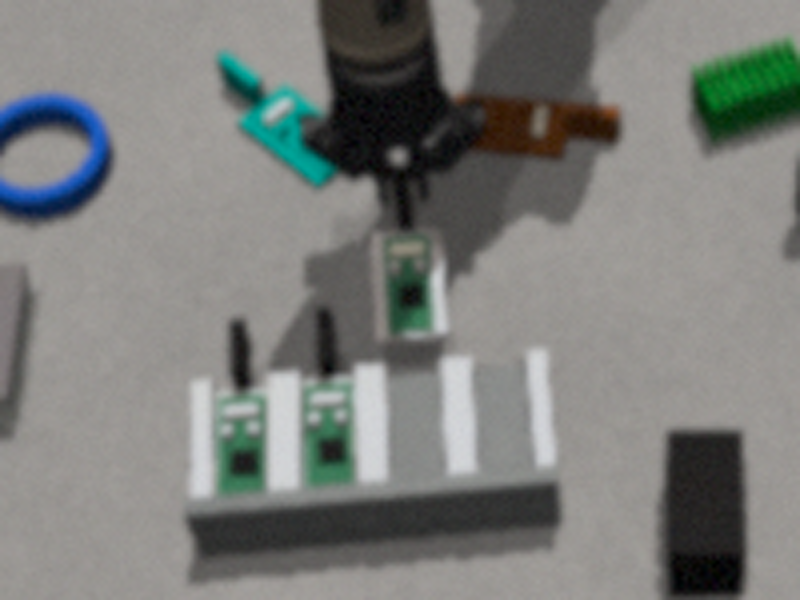

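The card is clear and level. I lift it and carry it to the drawer's left slot, beside the heat sink.

```bash
python3 -m handwheel '{"slide":[[0,-0.02,0],[0,-0.03,0],[0,-0.04,0],[0,-0.01,0],[0,0,0]],"rotation":[[0,0,0],[0,0,0],[0,-1.4,0],[0,-1.4,0],[0,0,0]],"hand":[0,0,0,0,0]}'
python3 go.py 514.5 246.6 130 92.75
```

```text
time_s: 22.95
ee_pos: [460.8, -186.4, 134.8]
tcp_rot: [0.707, 0.019, -0.016, -0.707]
contact_force: [-0.3, 0.6, -2.5]
gripper_width: 9.0
t 22.95 pos [ 460.8 -186.4  134.8] heading 92.82 tilt(y) [ 4.5e-03 -6.0e-04 -1.0e+00] z.z -0.0008 F [-0.3  0.6 -2.5] w 9.0
slide(tool,m) now [0.0749 0.0048 0.4298] yaw about tool y 0.07 j7 2.06
```

```bash
python3 -m handwheel '{"slide":[[0.0077,0,0.043],[0.0077,0,0.043],[0.0077,0,0.043],[0.0077,0,0.043],[0.0077,0,0.043],[0.0077,0,0.043],[0.0077,0,0.043],[0.0077,0,0.043],[0.0077,0,0.043],[0.0077,0,0.043],[0,0,0],[0,0,0]],"rotation":[[0,0,0],[0,0,0],[0,0,0],[0,0,0],[0,0,0],[0,0,0],[0,0,0],[0,0,0],[0,0,0],[0,0,0],[0,0,0],[0,0,0]],"hand":[0,0,0,0,0,0,0,0,0,0,0,0]}'
python3 go.py 514.5 246.6 130 92.75
 python3 - <<'E'
from h import *
cam("wrist","k_w4");c=cam("scene");crop(c,340,210,500,330,"k_s4",5)
E
```

```text
time_s: 24.15
ee_pos: [513.5, 248.1, 130.7]
tcp_rot: [0.708, 0.017, -0.02, -0.706]
contact_force: [-0.1, -1.3, -1.8]
gripper_width: 9.0
t 24.15 pos [513.5 248.1 130.7] heading 92.95 tilt(y) [-0.0037 -0.002  -1.    ] z.z -0.0018 F [-0.1 -1.3 -1.8] w 9.0
slide(tool,m) now [ 0.001   0.0007 -0.0016] yaw about tool y 0.2 j7 1.19
k_s4 5
```

View pics/k_w4.png

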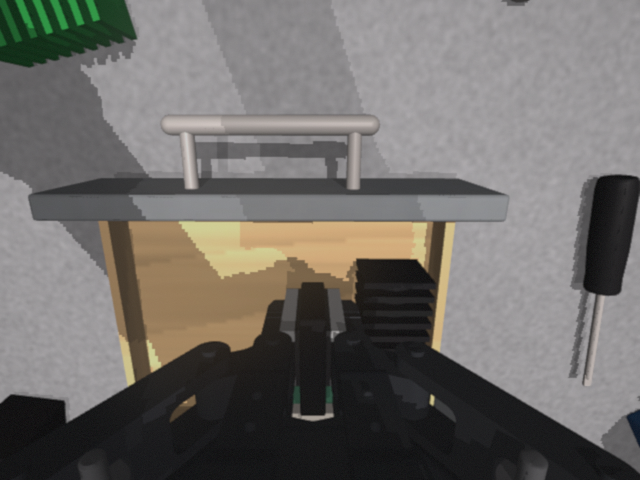

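View pics/k_s4.png

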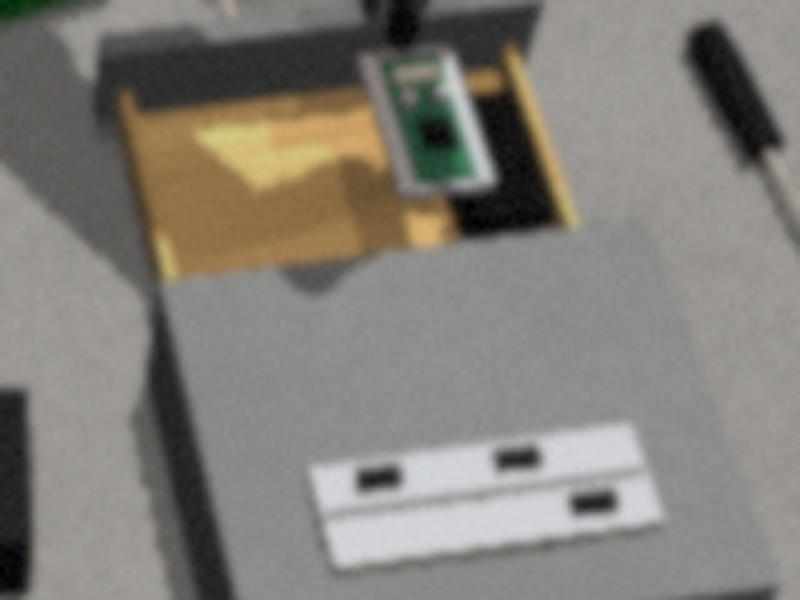

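```bash
cat >> h.py <<'E'
C=np.array([574.6,224.5]);a=np.radians(2.75);ex=np.array([np.cos(a),np.sin(a)]);ey=np.array([-ex[1],ex[0]])
def dl(c,u,v,z):
    p=w(c,u,v,z)[:2]-C; return (p@ex).round(1),(p@ey).round(1)
def tl():
    p=bot.sense()["ee_pos"][:2]-C; return (p@ex).round(1),(p@ey).round(1)
E
python3 - <<'E'
from h import *
c=cam("wrist")
print("hs",dl(c,357,280,67),dl(c,432,282,67),"bar",dl(c,167,124,70),dl(c,375,124,70),"wall",dl(c,436,222,47),dl(c,128,222,47),dl(c,113,222,47),"tcp",tl())
E
```

```text
hs (np.float64(-44.9), np.float64(50.3)) (np.float64(-43.5), np.float64(97.0)) bar (np.float64(-137.6), np.float64(-55.6)) (np.float64(-137.3), np.float64(56.6)) wall (np.float64(-76.9), np.float64(102.8)) (np.float64(-77.4), np.float64(-97.3)) (np.float64(-77.4), np.float64(-107.1)) tcp (np.float64(-59.0), np.float64(23.4))
```

```bash
python3 -m handwheel '{"slide":[[0,0.03,0],[0,0.03,0],[0,0.02,0],[0,0.012,0],[0,0.006,0],[0,0,0],[0,0,0]],"rotation":[[0,0.2,0],[0,0,0],[0,0,0],[0,0,0],[0,0,0],[0,0,0],[0,0,0]],"hand":[0,0,0,0,0,0,0]}'
python3 go.py 514.5 246.6 25.5 92.75
```

```text
time_s: 25.0
ee_pos: [516.0, 247.2, 36.1]
tcp_rot: [-0.707, -0.016, 0.015, 0.707]
contact_force: [0.3, 0.6, -1.4]
gripper_width: 8.7
t 25.0 pos [516.  247.2  36.1] heading 92.55 tilt(y) [ 1.7e-03  9.0e-04 -1.0e+00] z.z 0.0008 F [ 0.3  0.6 -1.4] w 8.7
slide(tool,m) now [-0.0015  0.0106 -0.0006] yaw about tool y -0.2 j7 1.22
```

Run:
```python
from h import *
cam("wrist","k_w5");c=cam("scene");crop(c,340,210,500,330,"k_s5",5);print(tl())
```

```text
k_s5 5
(np.float64(-57.4), np.float64(25.8))
```

View pics/k_s5.png

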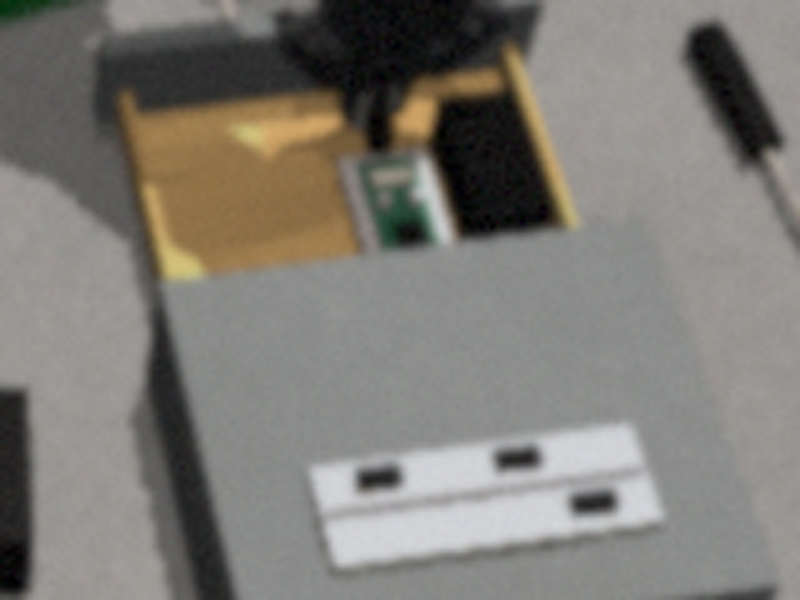

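View pics/k_w5.png

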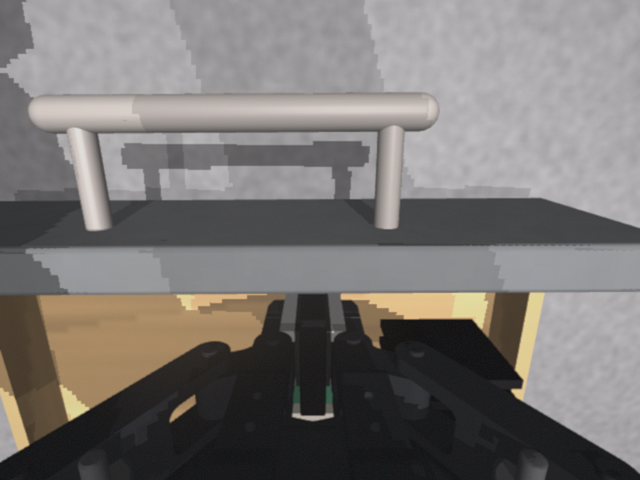

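```bash
python3 -m handwheel '{"slide":[[0,0.004,0],[0,0.003,0],[0,0.002,0],[0,0,0],[0,0,0]],"rotation":[[0,0,0],[0,0,0],[0,0,0],[0,0,0],[0,0,0]],"hand":[0,0,0,0,0]}'
python3 -m handwheel '{"slide":[[0,0.001,0],[0,0.001,0],[0,0,0]],"rotation":[[0,0,0],[0,0,0],[0,0,0]],"hand":[0,0,0]}'
```

```text
time_s: 25.6
ee_pos: [515.1, 247.1, 26.1]
tcp_rot: [0.707, 0.016, -0.016, -0.707]
contact_force: [-0.6, -0.2, -1.2]
gripper_width: 8.9
time_s: 25.9
ee_pos: [516.2, 247.3, 25.4]
tcp_rot: [-0.707, -0.016, 0.015, 0.707]
contact_force: [-0.7, -1.8, 5.1]
gripper_width: 9.0
```

```bash
python3 -m handwheel '{"slide":[[0,0,0],[0,0,0],[0,-0.01,0],[0,-0.03,0],[0,-0.05,0],[0,-0.04,0],[0,0,0]],"rotation":[[0,0,0],[0,0,0],[0,0,0],[0,0,0],[0,0,0],[0,2.7,0],[0,0,0]],"hand":[0.28,0.28,0.28,0.28,0.28,0.35,0.35]}'
python3 go.py 575 -243 155 90
python3 - <<'E'
from h import *
cam("wrist","k_w6")
E
```

```text
time_s: 26.6
ee_pos: [519.4, 249.1, 161.2]
tcp_rot: [-0.705, -0.003, -0.005, 0.71]
contact_force: [1.0, 0.1, 0.5]
gripper_width: 30.3
t 26.6 pos [519.4 249.1 161.2] heading 89.82 tilt(y) [ 0.0114  0.0069 -0.9999] z.z 0.007 F [1.  0.1 0.5] w 30.3
slide(tool,m) now [ 0.0571  0.0034 -0.4919] yaw about tool y -0.18 j7 1.13
```

View pics/k_w6.png

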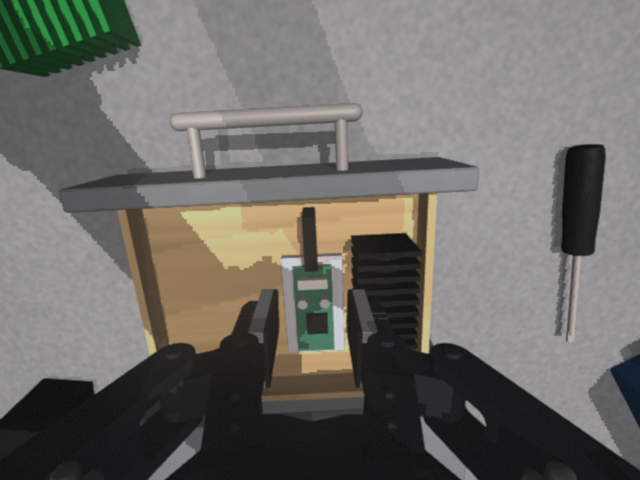

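The first card lies flat in the drawer with its fin at (308,240). Next is the middle card.

```bash
python3 -m handwheel '{"slide":[[0.0052,0,-0.0447],[0.0052,0,-0.0447],[0.0052,0,-0.0447],[0.0052,0,-0.0447],[0.0052,0,-0.0447],[0.0052,0,-0.0447],[0.0052,0,-0.0447],[0.0052,0,-0.0447],[0.0052,0,-0.0447],[0.0052,0,-0.0447],[0.0052,0,-0.0447],[0,0,0]],"rotation":[[0,0,0],[0,0,0],[0,0,0],[0,0,0],[0,0,0],[0,0,0],[0,0,0],[0,0,0],[0,0,0],[0,0,0],[0,0,0],[0,0,0]],"hand":[0.35,0.35,0.35,0.35,0.35,0.35,0.35,0.35,0.35,0.35,0.35,0.35]}'
python3 -m handwheel '{"slide":[[0,0.01,0],[0,0.005,0],[0,0,0],[0,0,0]],"rotation":[[0,0,0],[0,0,0],[0,0,0],[0,0,0]],"hand":[0.35,0.35,0.35,0.35]}'
python3 go.py 575 -243 34 90
 python3 - <<'E'
from h import *
c=cam("wrist","m_w"); print(w(c,313,228,64))
E
```

```text
time_s: 27.85
ee_pos: [568.7, -253.5, 153.5]
tcp_rot: [0.709, -0.005, 0.004, -0.705]
contact_force: [-0.9, -0.3, 0.9]
gripper_width: 29.8
time_s: 28.25
ee_pos: [571.3, -242.8, 138.6]
tcp_rot: [-0.707, 0.0, 0.0, 0.707]
contact_force: [-0.7, 0.5, -0.7]
gripper_width: 30.0
t 28.25 pos [ 571.3 -242.8  138.6] heading 90.02 tilt(y) [-9.e-04  1.e-03 -1.e+00] z.z 0.001 F [-0.7  0.5 -0.7] w 30.0
slide(tool,m) now [ 0.0038  0.1046 -0.0003] yaw about tool y 0.02 j7 2.09
[ 554.95041446 -243.36275764   64.        ]
```

View pics/m_w.png

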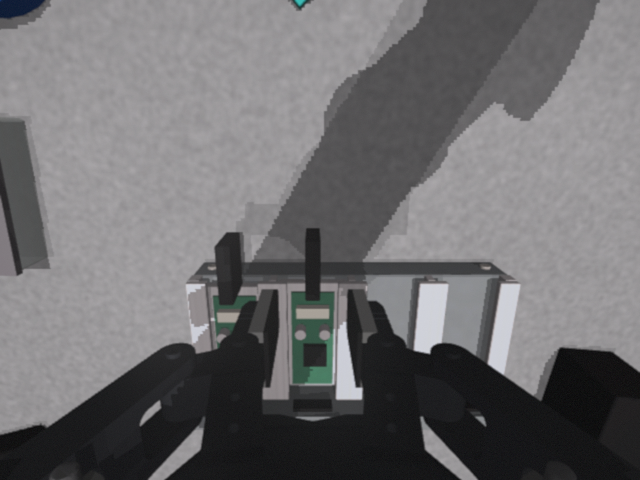

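```bash
python3 -m handwheel '{"slide":[[0.004,0.03,0],[0,0.03,0],[0,0.025,0],[0,0.0145,0],[0,0.005,0],[0,0,0],[0,0,0],[0,0,0]],"rotation":[[0,0,0],[0,0,0],[0,0,0],[0,0,0],[0,0,0],[0,0,0],[0,0,0],[0,0,0]],"hand":[0.35,0.35,0.35,0.35,0.35,0.35,0.35,0.35]}' 60
python3 go.py 575 -243 34 90
 python3 - <<'E'
from h import *
cam("wrist","m_w2")
E
```

```text
time_s: 29.1
ee_pos: [576.3, -245.2, 36.1]
tcp_rot: [0.707, 0.0, 0.002, -0.707]
contact_force: [0.4, -1.7, 0.3]
gripper_width: 29.9
t 29.1 pos [ 576.3 -245.2   36.1] heading 89.88 tilt(y) [ 2.6e-03 -8.0e-04 -1.0e+00] z.z -0.0008 F [ 0.4 -1.7  0.3] w 29.9
slide(tool,m) now [-0.0013  0.0021  0.0022] yaw about tool y -0.12 j7 2.14
```

View pics/m_w2.png

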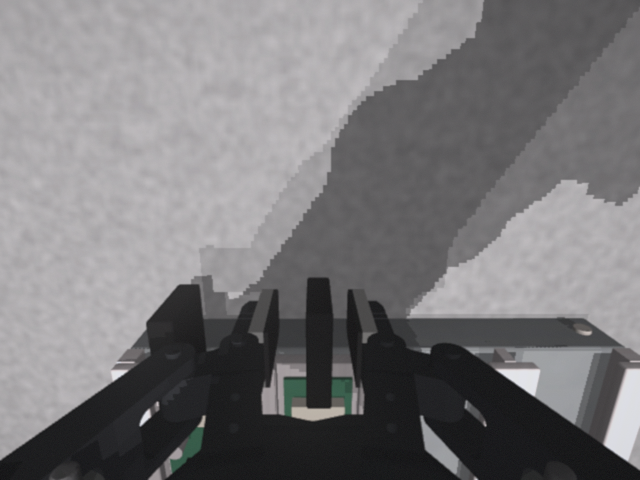

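```bash
python3 -m handwheel '{"slide":[[0,0.002,0],[0,0,0],[0,0,0]],"rotation":[[0,0,0],[0,0,0],[0,0,0]],"hand":[0.35,0.35,0.35]}' 60
python3 go.py 575 -243 34 90
 python3 - <<'E'
from h import *
c=cam("wrist");crop(c,220,260,400,420,"m_w3",3)
E
```

```text
time_s: 29.45
ee_pos: [575.2, -244.7, 32.7]
tcp_rot: [-0.707, 0.001, -0.001, 0.707]
contact_force: [-0.7, -1.1, 0.1]
gripper_width: 30.0
t 29.45 pos [ 575.2 -244.7   32.7] heading 89.88 tilt(y) [ 1.e-04  1.e-04 -1.e+00] z.z 0.0001 F [-0.7 -1.1  0.1] w 30.0
slide(tool,m) now [-0.0002 -0.0013  0.0017] yaw about tool y -0.12 j7 2.14
m_w3 3
```

View pics/m_w3.png

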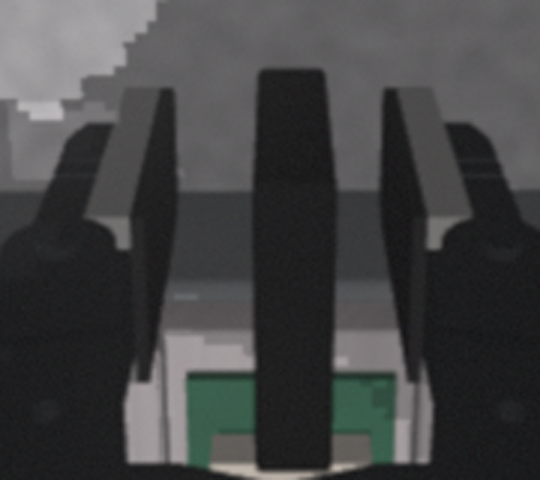

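```bash
python3 -m handwheel '{"slide":[[0,0,0.0016],[0,0,0],[0,0,0],[0,0,0],[0,0,0],[0,0,0]],"rotation":[[0,0.1,0],[0,0,0],[0,0,0],[0,0,0],[0,0,0],[0,0,0]],"hand":[0.35,0.35,0,0,0,0]}' 60
python3 go.py 575 -243 34 90
python3 -m handwheel '{"slide":[[-0.004,0,0],[-0.006,0,0],[-0.008,0,0],[-0.008,0,0],[0,0,0]],"rotation":[[0,0,0],[0,0,0],[0,0,0],[0,0,0],[0,0,0]],"hand":[0,0,0,0,0]}'
python3 go.py 455 -243 34 90
```

```text
time_s: 30.1
ee_pos: [575.3, -243.0, 32.8]
tcp_rot: [-0.707, 0.001, -0.001, 0.707]
contact_force: [-0.1, -0.3, 0.6]
gripper_width: 9.1
t 30.1 pos [ 575.3 -243.    32.8] heading 89.78 tilt(y) [ 1.e-04  2.e-04 -1.e+00] z.z 0.0002 F [-0.1 -0.3  0.6] w 9.1
slide(tool,m) now [-0.0003 -0.0012 -0.    ] yaw about tool y -0.22 j7 2.13
time_s: 30.6
ee_pos: [547.0, -243.2, 32.8]
tcp_rot: [-0.707, 0.003, -0.001, 0.707]
contact_force: [-2.7, -0.1, 2.8]
gripper_width: 9.1
t 30.6 pos [ 547.  -243.2   32.8] heading 89.71 tilt(y) [-2.3e-03  8.0e-04 -1.0e+00] z.z 0.0008 F [-2.7 -0.1  2.8] w 9.1
slide(tool,m) now [-0.092  -0.001  -0.0003] yaw about tool y -0.29 j7 2.15
```

```bash
python3 -m handwheel '{"slide":[[-0.008,0,0],[-0.01,0,0],[-0.01,0,0],[-0.01,0,0],[-0.01,0,0],[-0.01,0,0],[-0.01,0,0],[-0.01,0,0],[-0.01,0,0],[-0.006,0,0],[0,0,0]],"rotation":[[0,0,0],[0,0,0],[0,0,0],[0,0,0],[0,0,0],[0,0,0],[0,0,0],[0,0,0],[0,0,0],[0,0,0],[0,0,0]],"hand":[0,0,0,0,0,0,0,0,0,0,0]}'
python3 go.py 455 -243 34 90
 python3 - <<'E'
from h import *
c=cam("scene");crop(c,160,180,360,330,"m_s3",4)
E
```

```text
time_s: 31.7
ee_pos: [453.7, -242.6, 32.5]
tcp_rot: [-0.707, 0.002, -0.001, 0.707]
contact_force: [-0.1, 0.8, -0.8]
gripper_width: 9.1
t 31.7 pos [ 453.7 -242.6   32.5] heading 89.72 tilt(y) [-1.3e-03  6.0e-04 -1.0e+00] z.z 0.0006 F [-0.1  0.8 -0.8] w 9.1
slide(tool,m) now [ 0.0013 -0.0015 -0.0004] yaw about tool y -0.28 j7 2.21
m_s3 4
```

View pics/m_s3.png

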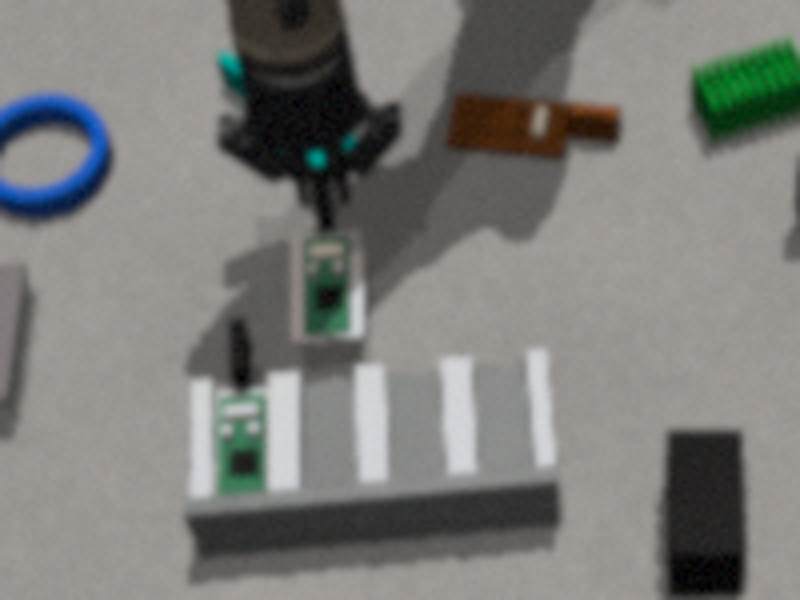

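```bash
python3 -m handwheel '{"slide":[[0,-0.02,0],[0,-0.03,0],[0,-0.04,0],[0,-0.01,0],[0,0,0],[0,0,0]],"rotation":[[0,0,0],[0,0,0],[0,-1.5,0],[0,-1.5,0],[0,0,0],[0,0,0]],"hand":[0,0,0,0,0,0]}'
python3 go.py 518.9 195.3 130 92.75
```

```text
time_s: 32.35
ee_pos: [454.7, -242.0, 131.6]
tcp_rot: [-0.707, -0.017, 0.018, 0.707]
contact_force: [-0.7, 0.6, -2.2]
gripper_width: 9.1
t 32.35 pos [ 454.7 -242.   131.6] heading 92.79 tilt(y) [-1.5e-03  9.0e-04 -1.0e+00] z.z 0.0009 F [-0.7  0.6 -2.2] w 9.1
slide(tool,m) now [0.0854 0.0019 0.4336] yaw about tool y 0.04 j7 2.18
```

```bash
python3 -m handwheel '{"slide":[[0.0085,0,0.0433],[0.0085,0,0.0433],[0.0085,0,0.0433],[0.0085,0,0.0433],[0.0085,0,0.0433],[0.0085,0,0.0433],[0.0085,0,0.0433],[0.0085,0,0.0433],[0.0085,0,0.0433],[0.0085,0,0.0433],[0,0,0],[0,0,0]],"rotation":[[0,0,0],[0,0,0],[0,0,0],[0,0,0],[0,0,0],[0,0,0],[0,0,0],[0,0,0],[0,0,0],[0,0,0],[0,0,0],[0,0,0]],"hand":[0,0,0,0,0,0,0,0,0,0,0,0]}'
python3 -m handwheel '{"slide":[[0,0,0],[0,0,0]],"rotation":[[0,0,0],[0,0,0]],"hand":[0,0]}'
python3 go.py 518.9 195.3 130 92.75
 python3 - <<'E'
from h import *
cam("wrist","m_w4");c=cam("scene");crop(c,340,210,500,330,"m_s4",5)
E
```

```text
time_s: 33.55
ee_pos: [517.5, 195.0, 130.3]
tcp_rot: [0.708, 0.017, -0.02, -0.706]
contact_force: [-0.3, -0.5, -2.9]
gripper_width: 8.9
time_s: 33.75
ee_pos: [518.7, 192.0, 131.8]
tcp_rot: [0.707, 0.016, -0.017, -0.706]
contact_force: [0.5, 0.3, -1.9]
gripper_width: 9.0
t 33.75 pos [518.7 192.  131.8] heading 92.62 tilt(y) [-0.0016 -0.0013 -1.    ] z.z -0.0012 F [ 0.5  0.3 -1.9] w 9.0
slide(tool,m) now [0.0003 0.0018 0.0033] yaw about tool y -0.13 j7 1.27
m_s4 5
```

View pics/m_w4.png

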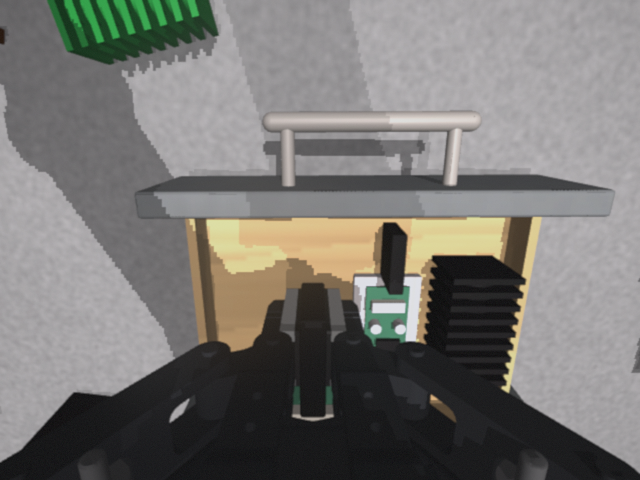

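View pics/m_s4.png

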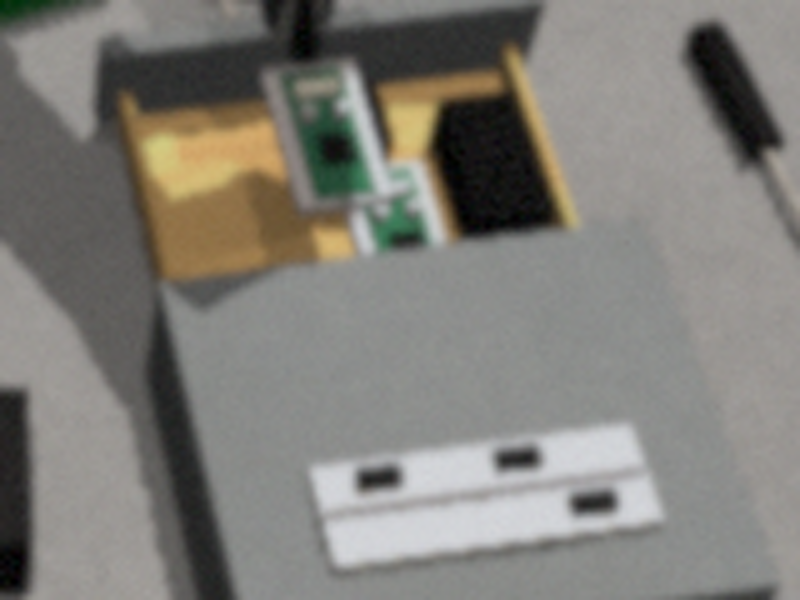

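```bash
python3 -m handwheel '{"slide":[[0,0.03,0.002],[0,0.03,0],[0,0.02,0],[0,0.012,0],[0,0.006,0],[0,0,0],[0,0,0],[0,0,0]],"rotation":[[0,-0.1,0],[0,0,0],[0,0,0],[0,0,0],[0,0,0],[0,0,0],[0,0,0],[0,0,0]],"hand":[0,0,0,0,0,0,0,0]}'
python3 go.py 518.9 195.3 25 92.75
python3 - <<'E'
from h import *
cam("wrist","m_w5");c=cam("scene");crop(c,340,210,500,330,"m_s5",5);print(tl())
E
```

```text
time_s: 34.65
ee_pos: [520.0, 196.3, 35.8]
tcp_rot: [-0.707, -0.018, 0.017, 0.707]
contact_force: [1.1, -0.6, -1.4]
gripper_width: 9.2
t 34.65 pos [520.  196.3  35.8] heading 92.87 tilt(y) [ 0.0022  0.0011 -1.    ] z.z 0.0009 F [ 1.1 -0.6 -1.4] w 9.2
slide(tool,m) now [-0.0012  0.0108 -0.001 ] yaw about tool y 0.12 j7 1.3
m_s5 5
(np.float64(-56.2), np.float64(-25.6))
```

View pics/m_s5.png

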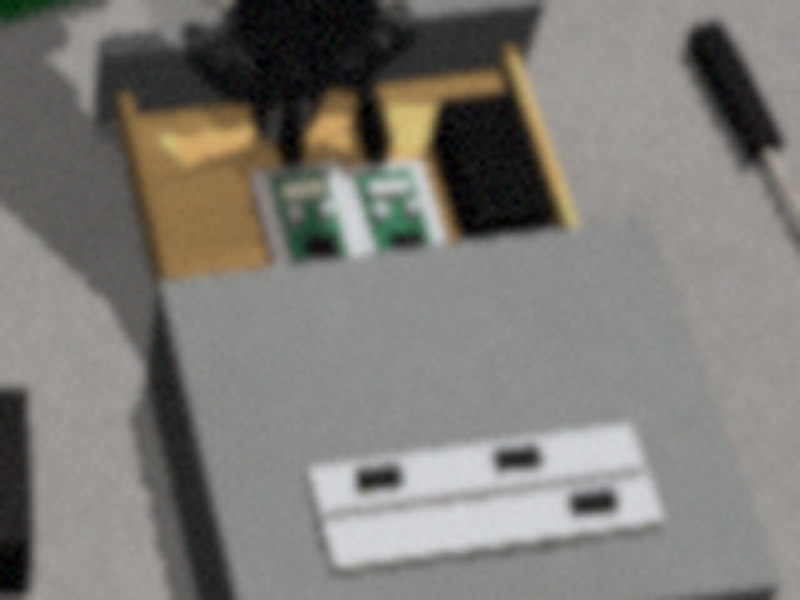

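View pics/m_w5.png

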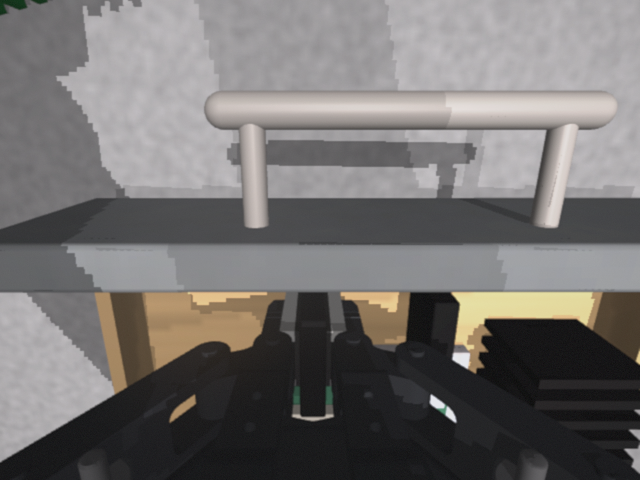

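The pitch is only 51 mm, so I shift 2 mm away before lowering.

```bash
python3 -m handwheel '{"slide":[[0,0,-0.0025],[0,0,0],[0,0.004,0],[0,0.003,0],[0,0.002,0],[0,0,0],[0,0,0]],"rotation":[[0,0.1,0],[0,0,0],[0,0,0],[0,0,0],[0,0,0],[0,0,0],[0,0,0]],"hand":[0,0,0,0,0,0,0]}'
python3 -m handwheel '{"slide":[[0,0.001,0],[0,0.001,0],[0,0,0]],"rotation":[[0,0,0],[0,0,0],[0,0,0]],"hand":[0,0,0]}'
python3 -c "
from h import *
print(tl())"
```

```text
time_s: 35.45
ee_pos: [519.2, 193.5, 25.6]
tcp_rot: [0.707, 0.017, -0.017, -0.707]
contact_force: [-0.0, -0.0, -2.3]
gripper_width: 9.2
time_s: 35.75
ee_pos: [520.2, 193.6, 24.7]
tcp_rot: [-0.707, -0.018, 0.016, 0.707]
contact_force: [-1.9, -0.2, 4.9]
gripper_width: 9.0
(np.float64(-55.8), np.float64(-28.2))
```

```bash
python3 -m handwheel '{"slide":[[0,0,0],[0,0,0],[0,-0.01,0],[0,-0.03,0],[0,-0.05,0],[0,-0.04,0],[0,0,0],[0,0,0]],"rotation":[[0,0,0],[0,0,0],[0,0,0],[0,0,0],[0,0,0],[0,2.8,0],[0,0,0],[0,0,0]],"hand":[0.28,0.28,0.28,0.28,0.28,0.35,0.35,0.35]}'
python3 go.py 577 -300 140 90
python3 - <<'E'
from h import *
cam("wrist","m_w6")
E
```

```text
time_s: 36.55
ee_pos: [519.9, 193.8, 155.3]
tcp_rot: [-0.707, -0.001, -0.001, 0.708]
contact_force: [-0.1, 0.1, -0.2]
gripper_width: 30.1
t 36.55 pos [519.9 193.8 155.3] heading 89.99 tilt(y) [ 0.0027  0.0016 -1.    ] z.z 0.0016 F [-0.1  0.1 -0.2] w 30.1
slide(tool,m) now [ 0.0572  0.0147 -0.4939] yaw about tool y -0.01 j7 1.22
```

View pics/m_w6.png

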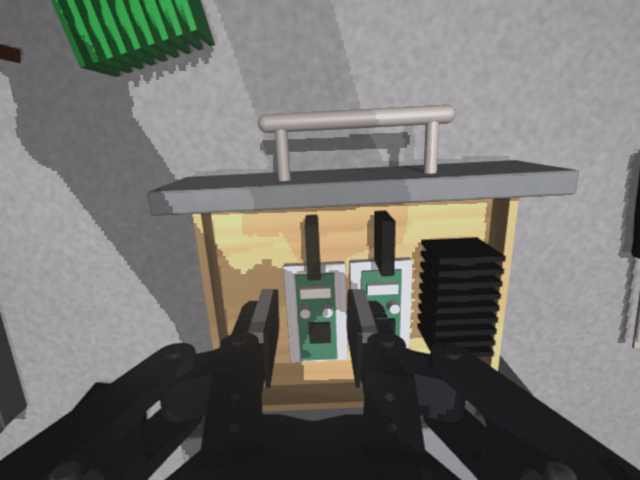

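Two cards are flat with a small gap between them. The remaining space on the right is about 60 mm, enough for the last card.

```bash
python3 -m handwheel '{"slide":[[0.0052,0.001,-0.0449],[0.0052,0.001,-0.0449],[0.0052,0.001,-0.0449],[0.0052,0.001,-0.0449],[0.0052,0.001,-0.0449],[0.0052,0.001,-0.0449],[0.0052,0.001,-0.0449],[0.0052,0.001,-0.0449],[0.0052,0.001,-0.0449],[0.0052,0.001,-0.0449],[0.0052,0.001,-0.0449],[0,0,0]],"rotation":[[0,0,0],[0,0,0],[0,0,0],[0,0,0],[0,0,0],[0,0,0],[0,0,0],[0,0,0],[0,0,0],[0,0,0],[0,0,0],[0,0,0]],"hand":[0.35,0.35,0.35,0.35,0.35,0.35,0.35,0.35,0.35,0.35,0.35,0.35]}'
python3 -m handwheel '{"slide":[[0,0.002,0],[0,0,0],[0,0,0],[0,0,0]],"rotation":[[0,0,0],[0,0,0],[0,0,0],[0,0,0]],"hand":[0.35,0.35,0.35,0.35]}'
python3 go.py 577 -300 34 90
 python3 - <<'E'
from h import *
c=cam("wrist","n_w")
E
```

```text
time_s: 37.8
ee_pos: [572.7, -309.1, 140.9]
tcp_rot: [0.709, -0.005, 0.002, -0.705]
contact_force: [-0.6, -1.0, 0.6]
gripper_width: 30.1
time_s: 38.2
ee_pos: [576.5, -298.7, 140.5]
tcp_rot: [-0.707, -0.001, 0.001, 0.707]
contact_force: [-0.1, -1.4, 0.3]
gripper_width: 30.0
t 38.2 pos [ 576.5 -298.7  140.5] heading 90.11 tilt(y) [-2.e-04  9.e-04 -1.e+00] z.z 0.0009 F [-0.1 -1.4  0.3] w 30.0
slide(tool,m) now [ 0.0005  0.1065 -0.0014] yaw about tool y 0.11 j7 2.17
```

View pics/n_w.png

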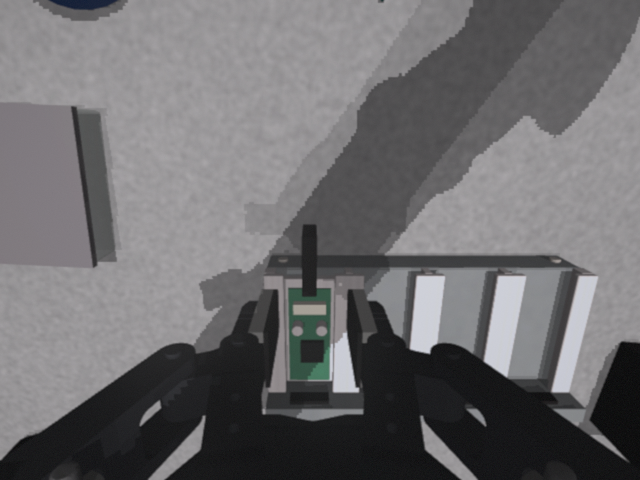

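```bash
python3 -m handwheel '{"slide":[[0,0.03,0],[0,0.03,0],[0,0.025,0],[0,0.0165,0],[0,0.006,0],[0,0,0],[0,0,0],[0,0,0],[0,0,0]],"rotation":[[0,0,0],[0,0,0],[0,0,0],[0,0,0],[0,0,0],[0,0,0],[0,0,0],[0,0,0],[0,0,0]],"hand":[0.35,0.35,0.35,0.35,0.35,0.35,0.35,0.35,0.35]}' 60
python3 go.py 577 -300 34 90
 python3 - <<'E'
from h import *
c=cam("wrist");crop(c,220,260,400,420,"n_w3",3)
E
```

```text
time_s: 39.15
ee_pos: [576.9, -300.8, 34.4]
tcp_rot: [0.707, 0.001, 0.001, -0.707]
contact_force: [-0.2, -0.6, -0.2]
gripper_width: 29.3
t 39.15 pos [ 576.9 -300.8   34.4] heading 89.98 tilt(y) [ 1.9e-03 -7.0e-04 -1.0e+00] z.z -0.0007 F [-0.2 -0.6 -0.2] w 29.3
slide(tool,m) now [0.0001 0.0004 0.0008] yaw about tool y -0.02 j7 2.21
n_w3 3
```

View pics/n_w3.png

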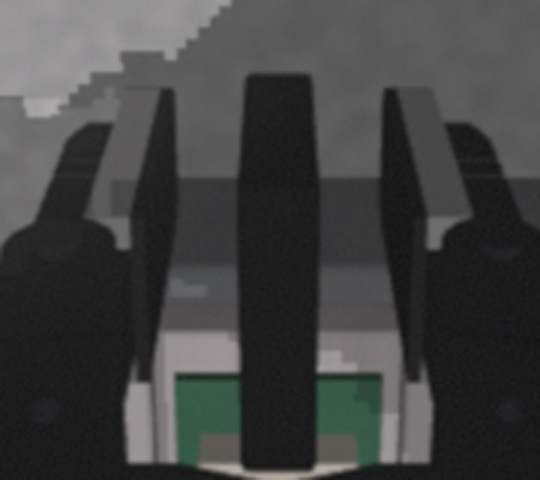

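The fin is centred (279 against 279). I close and draw.

```bash
python3 -m handwheel '{"slide":[[0,0.001,0],[0,0,0],[0,0,0],[0,0,0],[0,0,0],[0,0,0]],"rotation":[[0,0,0],[0,0,0],[0,0,0],[0,0,0],[0,0,0],[0,0,0]],"hand":[0.35,0,0,0,0,0]}' 60
python3 go.py 577 -300 34 90
python3 -m handwheel '{"slide":[[-0.004,0,0],[-0.006,0,0],[-0.008,0,0],[-0.008,0,0],[0,0,0]],"rotation":[[0,0,0],[0,0,0],[0,0,0],[0,0,0],[0,0,0]],"hand":[0,0,0,0,0]}'
python3 go.py 457 -300 34 90
```

```text
time_s: 39.8
ee_pos: [576.2, -300.5, 32.3]
tcp_rot: [-0.707, 0.0, -0.0, 0.707]
contact_force: [0.1, 0.7, 2.5]
gripper_width: 9.4
t 39.8 pos [ 576.2 -300.5   32.3] heading 89.97 tilt(y) [ 1.e-04  0.e+00 -1.e+00] z.z 0.0 F [0.1 0.7 2.5] w 9.4
slide(tool,m) now [ 0.0008 -0.0017  0.0005] yaw about tool y -0.03 j7 2.21
time_s: 40.3
ee_pos: [547.9, -300.6, 32.3]
tcp_rot: [-0.707, 0.001, 0.0, 0.707]
contact_force: [-3.1, 0.2, 3.7]
gripper_width: 8.8
t 40.3 pos [ 547.9 -300.6   32.3] heading 89.9 tilt(y) [-2.2e-03  8.0e-04 -1.0e+00] z.z 0.0008 F [-3.1  0.2  3.7] w 8.8
slide(tool,m) now [-0.0909 -0.0015  0.0005] yaw about tool y -0.1 j7 2.23
```

```bash
python3 -m handwheel '{"slide":[[-0.008,0,0],[-0.01,0,0],[-0.01,0,0],[-0.01,0,0],[-0.01,0,0],[-0.01,0,0],[-0.01,0,0],[-0.01,0,0],[-0.01,0,0],[-0.005,0,0],[0,0,0]],"rotation":[[0,0,0],[0,0,0],[0,0,0],[0,0,0],[0,0,0],[0,0,0],[0,0,0],[0,0,0],[0,0,0],[0,0,0],[0,0,0]],"hand":[0,0,0,0,0,0,0,0,0,0,0]}'
python3 go.py 457 -300 34 90
 python3 - <<'E'
from h import *
c=cam("scene");crop(c,160,180,360,330,"n_s3",4)
E
```

```text
time_s: 41.4
ee_pos: [455.8, -300.4, 32.0]
tcp_rot: [-0.707, 0.001, -0.0, 0.707]
contact_force: [-0.7, 0.6, -2.0]
gripper_width: 9.0
t 41.4 pos [ 455.8 -300.4   32. ] heading 89.92 tilt(y) [-1.2e-03  6.0e-04 -1.0e+00] z.z 0.0006 F [-0.7  0.6 -2. ] w 9.0
slide(tool,m) now [ 0.0012 -0.002   0.0004] yaw about tool y -0.08 j7 2.3
n_s3 4
```

View pics/n_s3.png

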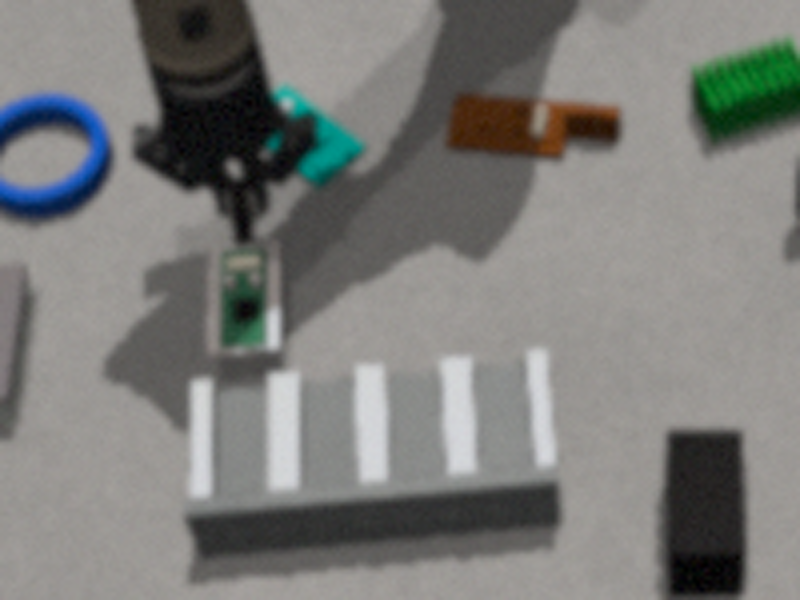

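```bash
python3 -m handwheel '{"slide":[[0,-0.02,0],[0,-0.03,0],[0,-0.04,0],[0,-0.01,0],[0,0,0],[0,0,0]],"rotation":[[0,0,0],[0,0,0],[0,-1.4,0],[0,-1.4,0],[0,0,0],[0,0,0]],"hand":[0,0,0,0,0,0]}'
python3 go.py 521.6 141.4 130 92.75
```

```text
time_s: 42.05
ee_pos: [456.8, -299.7, 131.2]
tcp_rot: [-0.707, -0.017, 0.018, 0.707]
contact_force: [-0.7, 1.0, -2.3]
gripper_width: 8.8
t 42.05 pos [ 456.8 -299.7  131.2] heading 92.79 tilt(y) [-0.0013  0.001  -1.    ] z.z 0.0011 F [-0.7  1.  -2.3] w 8.8
slide(tool,m) now [0.0862 0.0015 0.4374] yaw about tool y 0.04 j7 2.28
```

```bash
python3 -m handwheel '{"slide":[[0.0086,0,0.0437],[0.0086,0,0.0437],[0.0086,0,0.0437],[0.0086,0,0.0437],[0.0086,0,0.0437],[0.0086,0,0.0437],[0.0086,0,0.0437],[0.0086,0,0.0437],[0.0086,0,0.0437],[0.0086,0,0.0437],[0,0,0],[0,0,0]],"rotation":[[0,0,0],[0,0,0],[0,0,0],[0,0,0],[0,0,0],[0,0,0],[0,0,0],[0,0,0],[0,0,0],[0,0,0],[0,0,0],[0,0,0]],"hand":[0,0,0,0,0,0,0,0,0,0,0,0]}'
python3 -m handwheel '{"slide":[[0,0.03,0],[0,0.02,0],[0,0,0],[0,0,0],[0,0,0]],"rotation":[[0,0,0],[0,0,0],[0,0,0],[0,0,0],[0,0,0]],"hand":[0,0,0,0,0]}'
python3 go.py 521.6 141.4 25 92.75
 python3 - <<'E'
from h import *
print(tl()); cam("wrist","n_w4");c=cam("scene");crop(c,340,210,500,330,"n_s4",5)
E
```

```text
time_s: 43.25
ee_pos: [520.4, 141.4, 130.0]
tcp_rot: [0.707, 0.017, -0.02, -0.706]
contact_force: [0.2, -0.8, -1.6]
gripper_width: 9.5
time_s: 43.75
ee_pos: [522.7, 139.7, 83.0]
tcp_rot: [-0.707, -0.017, 0.016, 0.707]
contact_force: [0.2, 0.3, -1.9]
gripper_width: 8.9
t 43.75 pos [522.7 139.7  83. ] heading 92.7 tilt(y) [ 1.5e-03  3.0e-04 -1.0e+00] z.z 0.0002 F [ 0.2  0.3 -1.9] w 8.9
slide(tool,m) now [-0.0011  0.058   0.0018] yaw about tool y -0.05 j7 1.37
(np.float64(-55.9), np.float64(-82.3))
n_s4 5
```

View pics/n_w4.png

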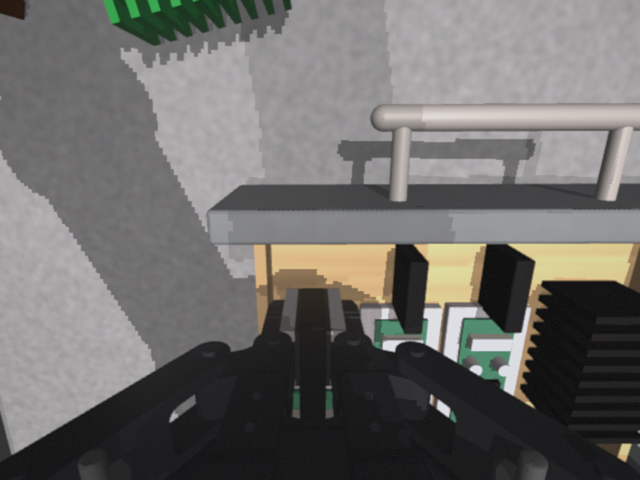

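View pics/n_s4.png

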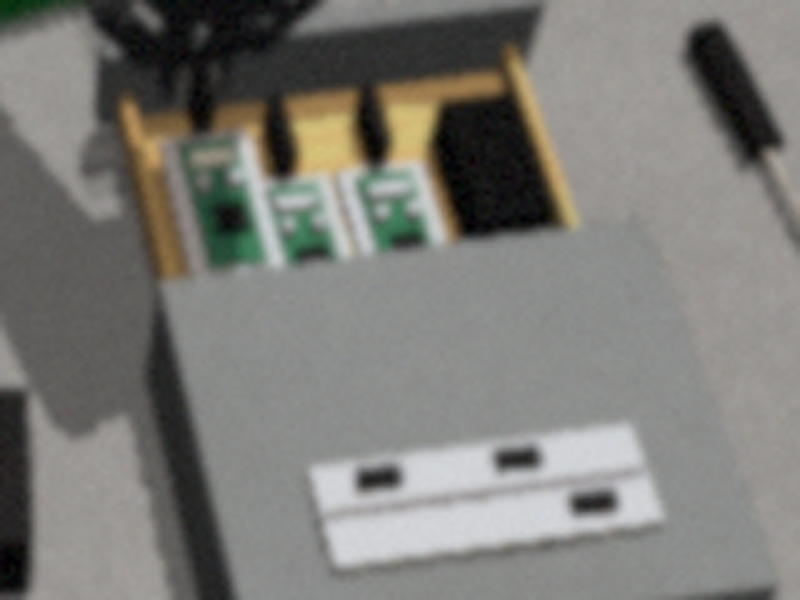

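Run:
```python
from h import *
c=cam("scene")
print("right wall inner top",[dl(c,340+u/5,210+v/5,47) for u,v in [(137,97),(182,268)]],"outer",[dl(c,340+u/5,210+v/5,47) for u,v in [(120,97),(165,275)]])
print("left wall inner/outer",[dl(c,340+u/5,210+v/5,47) for u,v in [(502,50),(562,225),(515,43),(578,222)]])
print("card B plate z30",[dl(c,340+u/5,210+v/5,30) for u,v in [(268,190),(328,175),(285,262),(352,255)]])
print("card C plate z30",[dl(c,340+u/5,210+v/5,30) for u,v in [(343,170),(428,162)]])
t=cam("top"); crop(t,150,170,290,290,"n_t",5)
```

```text
right wall inner top [(np.float64(-79.9), np.float64(-101.1)), (np.float64(36.4), np.float64(-99.9))] outer [(np.float64(-81.4), np.float64(-110.7)), (np.float64(39.4), np.float64(-109.9))]
left wall inner/outer [(np.float64(-80.8), np.float64(113.4)), (np.float64(40.6), np.float64(112.5)), (np.float64(-84.6), np.float64(122.2)), (np.float64(40.0), np.float64(121.7))]
card B plate z30 [(np.float64(-17.2), np.float64(-37.5)), (np.float64(-22.1), np.float64(-1.6)), (np.float64(30.9), np.float64(-39.1)), (np.float64(32.0), np.float64(-1.4))]
card C plate z30 [(np.float64(-24.1), np.float64(7.6)), (np.float64(-22.2), np.float64(56.5))]
n_t 5
```

View pics/n_t.png

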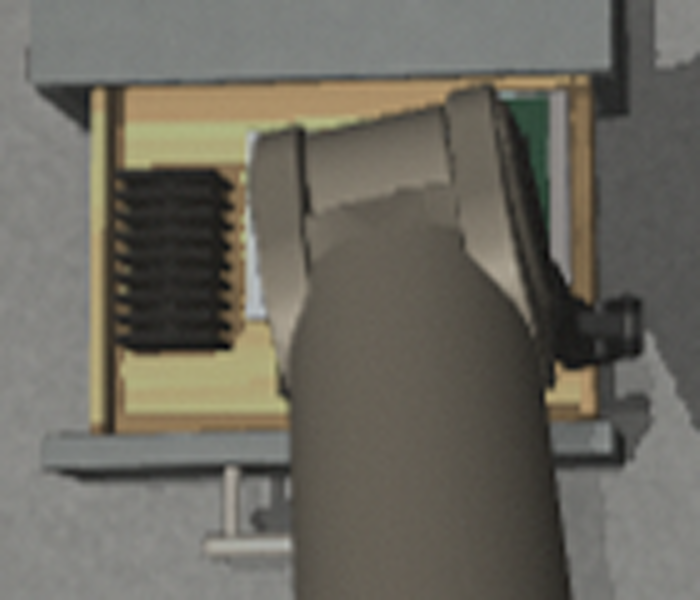

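The scene and TCP references agree on the wall position. I nudge 1 mm away from the wall and lower.

```bash
python3 -m handwheel '{"slide":[[0,0.02,0.001],[0,0.015,0],[0,0.01,0],[0,0.003,0],[0,0,0],[0,0,0]],"rotation":[[0,0,0],[0,0,0],[0,0,0],[0,0,0],[0,0,0],[0,0,0]],"hand":[0,0,0,0,0,0]}'
python3 go.py 521.6 141.4 25 92.75
 python3 - <<'E'
from h import *
print(tl()); cam("wrist","n_w5");c=cam("scene");crop(c,340,210,500,330,"n_s5",5)
E
```

```text
time_s: 44.55
ee_pos: [522.5, 141.4, 34.8]
tcp_rot: [-0.707, -0.018, 0.017, 0.707]
contact_force: [-1.0, 0.1, -1.1]
gripper_width: 9.0
t 44.55 pos [522.5 141.4  34.8] heading 92.77 tilt(y) [ 1.3e-03  5.0e-04 -1.0e+00] z.z 0.0004 F [-1.   0.1 -1.1] w 9.0
slide(tool,m) now [-0.0009  0.0098  0.    ] yaw about tool y 0.02 j7 1.39
(np.float64(-56.0), np.float64(-80.5))
n_s5 5
```

View pics/n_w5.png

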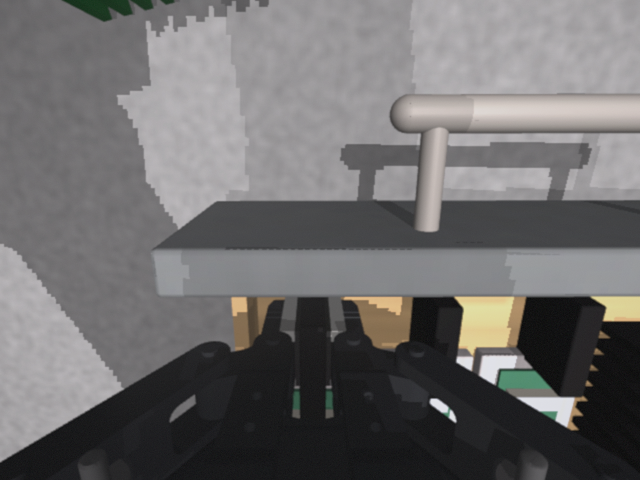

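View pics/n_s5.png

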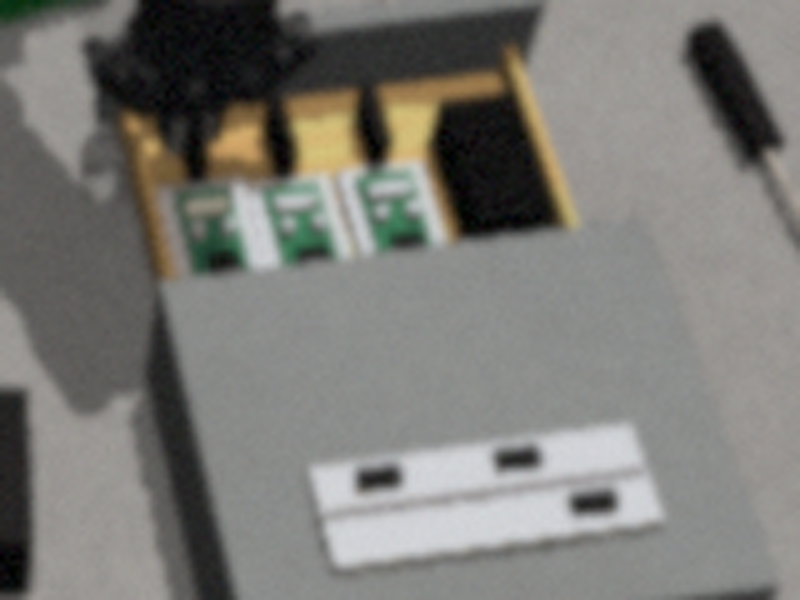

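```bash
python3 -m handwheel '{"slide":[[0,0,-0.0005],[0,0.003,0],[0,0.003,0],[0,0.002,0],[0,0.001,0],[0,0,0],[0,0,0]],"rotation":[[0,0,0],[0,0,0],[0,0,0],[0,0,0],[0,0,0],[0,0,0],[0,0,0]],"hand":[0,0,0,0,0,0,0]}'
python3 -m handwheel '{"slide":[[0,0.001,0],[0,0.0005,0],[0,0,0]],"rotation":[[0,0,0],[0,0,0],[0,0,0]],"hand":[0,0,0]}'
python3 -c "
from h import *
print(tl())"
```

```text
time_s: 45.35
ee_pos: [521.9, 140.7, 25.2]
tcp_rot: [-0.707, -0.017, 0.017, 0.707]
contact_force: [-0.4, 0.4, -1.4]
gripper_width: 8.9
time_s: 45.65
ee_pos: [522.3, 140.8, 24.2]
tcp_rot: [-0.707, -0.017, 0.017, 0.707]
contact_force: [-0.9, -0.2, 3.8]
gripper_width: 9.0
(np.float64(-56.3), np.float64(-81.1))
```

Contact came at the floor height as expected. I release, lift and look.

```bash
python3 -m handwheel '{"slide":[[0,0,0],[0,0,0],[0,-0.01,0],[0,-0.03,0],[0,-0.05,0],[0,-0.05,0],[0,0,0],[0,0,0]],"rotation":[[0,0,0],[0,0,0],[0,0,0],[0,0,0],[0,0,0],[0,0,0],[0,0,0],[0,0,0]],"hand":[0.25,0.25,0.25,0.25,0.25,0.25,0.25,0.25]}'
python3 - <<'E'
from h import *
cam("wrist","p_w");c=cam("scene");crop(c,340,210,500,330,"p_s",5)
E
```

```text
time_s: 46.45
ee_pos: [522.9, 141.1, 165.7]
tcp_rot: [-0.706, -0.018, 0.016, 0.707]
contact_force: [0.6, -0.1, -1.5]
gripper_width: 21.4
p_s 5
```

View pics/p_w.png

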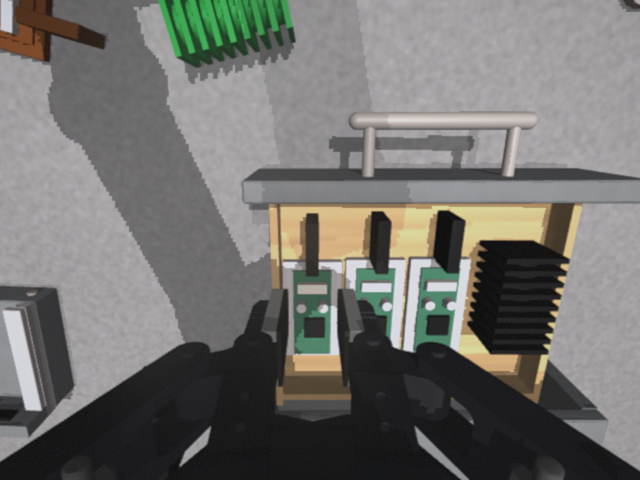

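View pics/p_s.png

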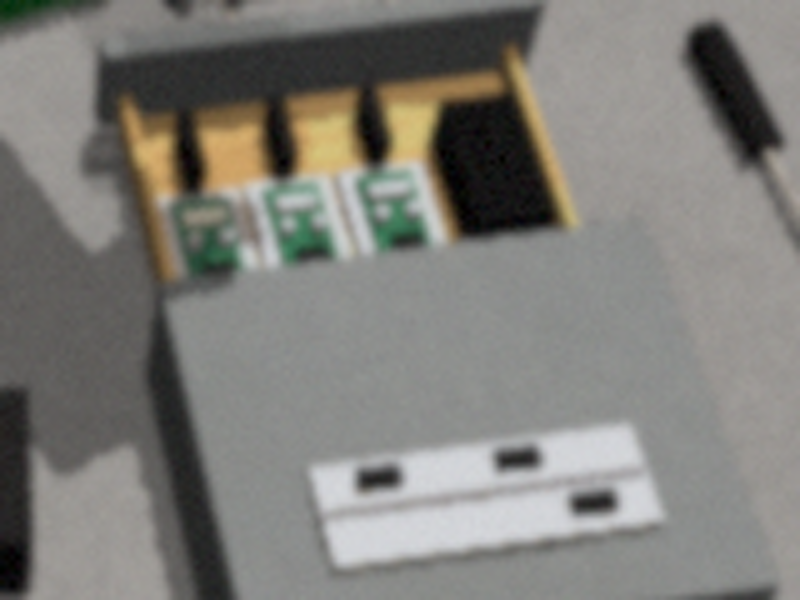

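All four items lie flat in the drawer. Now I push it shut with closed fingers against the bar's middle.

```bash
python3 go.py 399.8 216.1 130 92.75
python3 -m handwheel '{"slide":[[-0.03,0,0.02],[-0.03,0,0.02],[-0.03,0,0.02],[-0.03,0,0.02],[0,0,0],[0,0,0]],"rotation":[[0,0,0],[0,0,0],[0,0,0],[0,0,0],[0,0,0],[0,0,0]],"hand":[0,0,0,0,0,0]}'
python3 go.py 399.8 216.1 50 92.75
```

```text
t 46.55 pos [520.9 140.5 162.9] heading 92.78 tilt(y) [-1.7e-03 -5.0e-04 -1.0e+00] z.z -0.0004 F [-1.2 -0.3 -0. ] w 21.3
slide(tool,m) now [-0.1173  0.0331  0.0814] yaw about tool y 0.03 j7 1.34
time_s: 47.15
ee_pos: [397.0, 214.6, 162.5]
tcp_rot: [0.707, 0.017, -0.018, -0.706]
contact_force: [0.9, -0.5, -0.0]
gripper_width: -0.5
t 47.15 pos [397.  214.6 162.5] heading 92.89 tilt(y) [-0.0018 -0.0017 -1.    ] z.z -0.0016 F [ 0.9 -0.5 -0. ] w -0.5
slide(tool,m) now [0.003  0.1125 0.0015] yaw about tool y 0.14 j7 1.05
```

```bash
python3 -m handwheel '{"slide":[[0,0.04,0],[0,0.04,0],[0,0.03,0],[0,0,0],[0,0,0],[0,0,0]],"rotation":[[0,0,0],[0,0,0],[0,0,0],[0,0,0],[0,0,0],[0,0,0]],"hand":[0,0,0,0,0,0]}'
python3 go.py 399.8 216.1 50 92.75
python3 - <<'E'
from h import *
cam("wrist","q_w")
E
```

```text
time_s: 47.75
ee_pos: [399.8, 215.2, 55.0]
tcp_rot: [-0.706, -0.018, 0.016, 0.707]
contact_force: [-0.2, 0.1, -0.9]
gripper_width: -0.6
t 47.75 pos [399.8 215.2  55. ] heading 92.72 tilt(y) [ 0.0025  0.0014 -1.    ] z.z 0.0013 F [-0.2  0.1 -0.9] w -0.6
slide(tool,m) now [-0.      0.005   0.0009] yaw about tool y -0.03 j7 1.09
```

View pics/q_w.png

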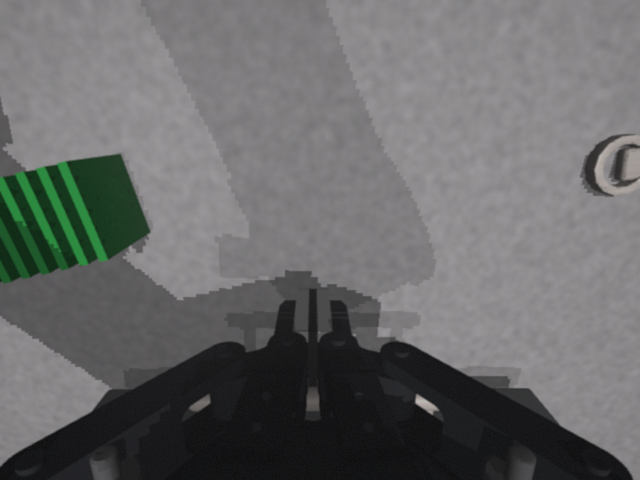

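```bash
python3 -m handwheel '{"slide":[[0.005,0,0],[0.005,0,0],[0.005,0,0],[0.006,0,0],[0.008,0,0],[0.01,0,0],[0.01,0,0],[0.01,0,0],[0.01,0,0],[0.01,0,0],[0.01,0,0],[0.01,0,0]],"rotation":[[0,0,0],[0,0,0],[0,0,0],[0,0,0],[0,0,0],[0,0,0],[0,0,0],[0,0,0],[0,0,0],[0,0,0],[0,0,0],[0,0,0]],"hand":[0,0,0,0,0,0,0,0,0,0,0,0]}'
python3 go.py 584 224 50 92.75
python3 - <<'E'
from h import *
c=cam("scene");crop(c,340,210,500,330,"q_s",5)
E
```

```text
time_s: 49.0
ee_pos: [497.8, 219.8, 53.6]
tcp_rot: [-0.707, -0.017, 0.017, 0.707]
contact_force: [-2.5, -0.2, -0.8]
gripper_width: 0.2
t 49.0 pos [497.8 219.8  53.6] heading 92.78 tilt(y) [-2.e-04  0.e+00 -1.e+00] z.z 0.0001 F [-2.5 -0.2 -0.8] w 0.2
slide(tool,m) now [0.0863 0.0036 0.0001] yaw about tool y 0.03 j7 1.2
q_s 5
```

View pics/q_s.png

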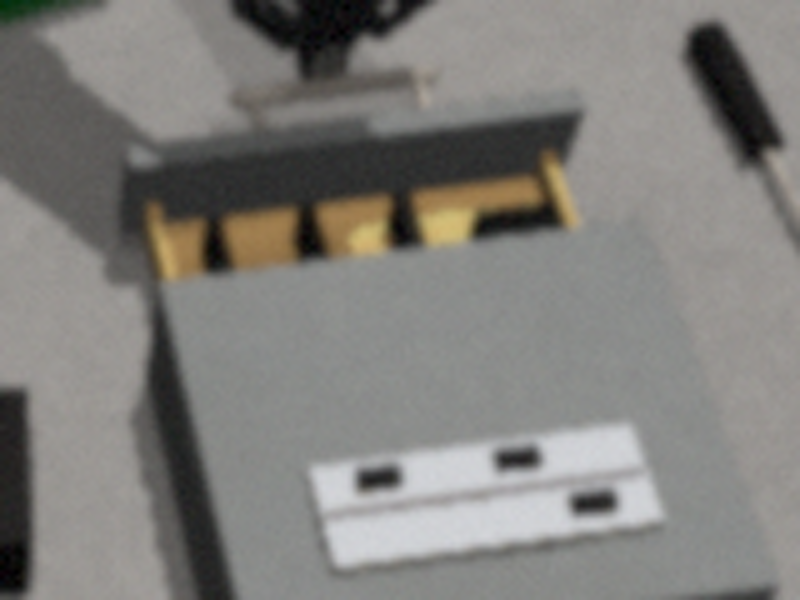

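```bash
python3 -m handwheel '{"slide":[[0.01,0,0],[0.01,0,0],[0.01,0,0],[0.01,0,0],[0.01,0,0],[0.01,0,0],[0.008,0,0],[0.006,0,0],[0.005,0,0],[0,0,0]],"rotation":[[0,0,0],[0,0,0],[0,0,0],[0,0,0],[0,0,0],[0,0,0],[0,0,0],[0,0,0],[0,0,0],[0,0,0]],"hand":[0,0,0,0,0,0,0,0,0,0]}'
python3 -m handwheel '{"slide":[[0.003,0,0],[0.002,0,0],[0,0,0]],"rotation":[[0,0,0],[0,0,0],[0,0,0]],"hand":[0,0,0]}'
python3 -m handwheel '{"slide":[[0.002,0,0],[0.001,0,0],[0,0,0]],"rotation":[[0,0,0],[0,0,0],[0,0,0]],"hand":[0,0,0]}'
python3 go.py 584 224 50 92.75
```

```text
time_s: 50.05
ee_pos: [577.4, 223.5, 54.0]
tcp_rot: [-0.707, -0.018, 0.016, 0.707]
contact_force: [-0.1, -0.3, 0.4]
gripper_width: -0.5
time_s: 50.35
ee_pos: [579.0, 223.7, 53.7]
tcp_rot: [0.707, 0.016, -0.019, -0.707]
contact_force: [-5.0, -0.8, 5.2]
gripper_width: 0.3
time_s: 50.65
ee_pos: [579.1, 223.7, 53.7]
tcp_rot: [0.707, 0.014, -0.021, -0.706]
contact_force: [-11.8, -2.1, 10.3]
gripper_width: 0.1
t 50.65 pos [579.1 223.7  53.7] heading 92.82 tilt(y) [-0.0102 -0.0017 -0.9999] z.z -0.0012 F [-11.8  -2.1  10.3] w 0.1
slide(tool,m) now [0.005  0.0037 0.    ] yaw about tool y 0.07 j7 1.27
```

The drawer is at the closed stop: no motion while the force rises to 12 N, and the bar is at about 595, which is 160 mm from the outer stop. I back away and check.

```bash
python3 -m handwheel '{"slide":[[-0.01,0,0],[-0.03,0,0],[-0.03,0,0],[0,-0.04,0],[0,-0.05,0],[0,-0.05,0],[-0.02,0,0],[-0.03,0,0],[0,0,0],[0,0,0]],"rotation":[[0,0,0],[0,0,0],[0,0,0],[0,0,0],[0,0,0],[0,0,0],[0,0,0],[0,0,0],[0,0,0],[0,0,0]],"hand":[0,0,0,0,0,0,0,0,0,0]}'
python3 - <<'E'
from h import *
cam("top","r_t");cam("wrist","r_w");c=cam("scene","r_s");crop(c,340,210,500,330,"r_sc",5)
E
```

```text
time_s: 51.65
ee_pos: [464.3, 218.3, 194.1]
tcp_rot: [-0.707, -0.018, 0.017, 0.707]
contact_force: [-0.6, -0.3, 0.1]
gripper_width: 0.3
r_sc 5
```

View pics/r_t.png

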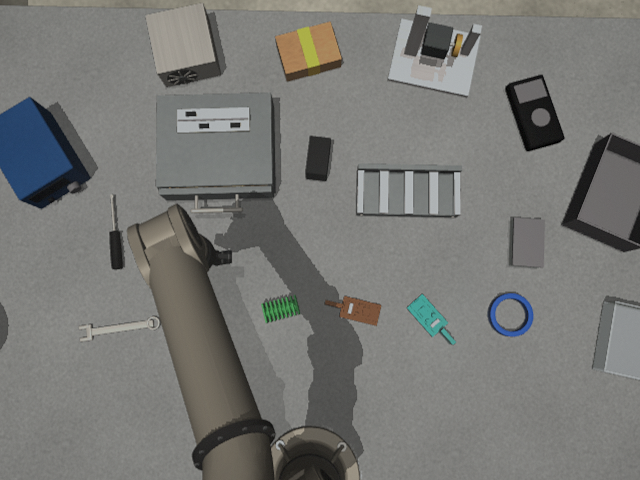

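View pics/r_sc.png

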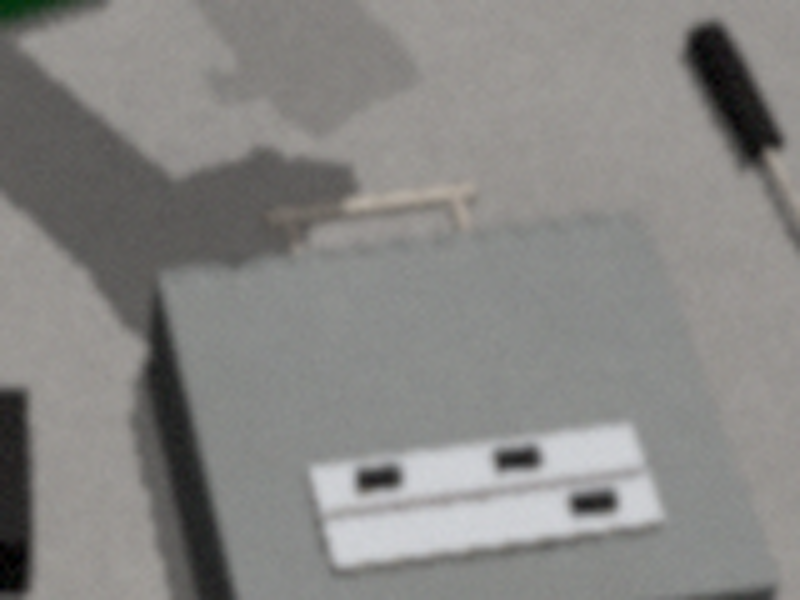

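View pics/r_s.png

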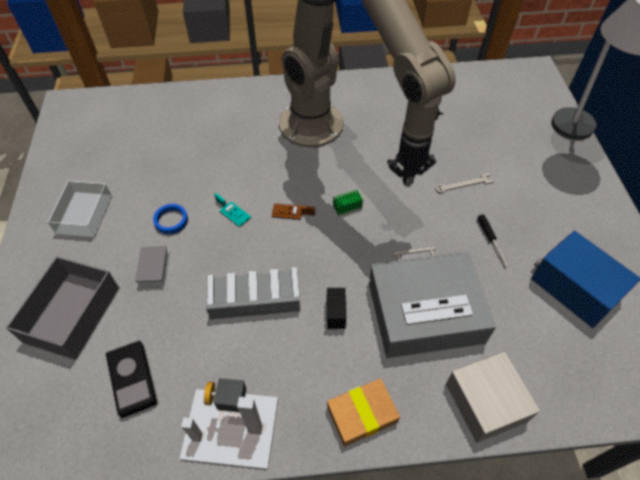

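Run:
```python
from h import *
c=cam("top");crop(c,140,160,300,230,"r_tc",5); c=cam("wrist"); crop(c,300,0,640,300,"r_wc",2)
```

```text
r_tc 5
r_wc 2
```

View pics/r_tc.png

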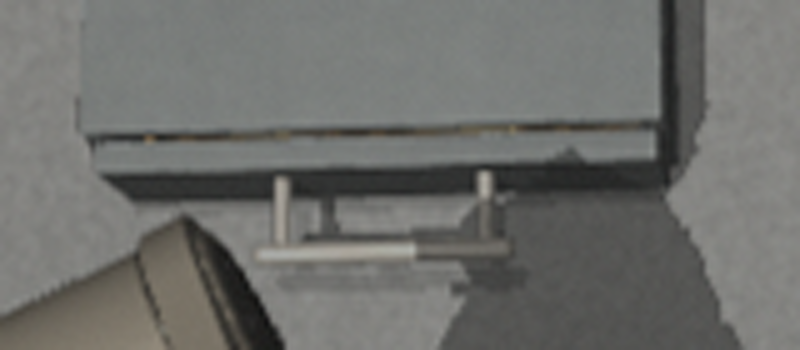

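A thin strip shows above the drawer front. It could just be the 86 to 100 mm height step, so I press once more, somewhat harder, to be sure.

```bash
python3 -m handwheel '{"slide":[[0.03,0,0],[0.015,0,0],[0,0.05,0],[0,0.05,0],[0,0.04,0],[0,0,0],[0.02,0,0],[0.02,0,0],[0.015,0,0],[0.008,0,0],[0,0,0]],"rotation":[[0,0,0],[0,0,0],[0,0,0],[0,0,0],[0,0,0],[0,0,0],[0,0,0],[0,0,0],[0,0,0],[0,0,0],[0,0,0]],"hand":[0,0,0,0,0,0,0,0,0,0,0]}'
python3 go.py 579.5 223.5 54 92.75
```

```text
time_s: 53.0
ee_pos: [574.1, 223.5, 55.4]
tcp_rot: [-0.707, -0.018, 0.016, 0.707]
contact_force: [-0.0, 0.1, 0.4]
gripper_width: -0.1
t 53.0 pos [574.1 223.5  55.4] heading 92.72 tilt(y) [ 0.0031  0.001  -1.    ] z.z 0.0009 F [-0.   0.1  0.4] w -0.1
slide(tool,m) now [ 0.0054  0.0014 -0.0002] yaw about tool y -0.03 j7 1.26
```

```bash
python3 -m handwheel '{"slide":[[0.003,0,0],[0.002,0,0],[0.002,0,0],[0.002,0,0],[0,0,0],[0,0,0]],"rotation":[[0,0,0],[0,0,0],[0,0,0],[0,0,0],[0,0,0],[0,0,0]],"hand":[0,0,0,0,0,0]}'
python3 -m handwheel '{"slide":[[0.002,0,0],[0.002,0,0],[0,0,0]],"rotation":[[0,0,0],[0,0,0],[0,0,0]],"hand":[0,0,0]}'
```

```text
time_s: 53.6
ee_pos: [579.0, 223.8, 53.6]
tcp_rot: [0.707, 0.016, -0.019, -0.707]
contact_force: [-4.7, -0.8, 5.2]
gripper_width: 0.1
time_s: 53.9
ee_pos: [579.1, 223.8, 53.3]
tcp_rot: [0.707, 0.013, -0.022, -0.706]
contact_force: [-13.2, -1.7, 10.5]
gripper_width: -0.1
```

```bash
python3 -m handwheel '{"slide":[[0.003,0,0],[0.003,0,0],[0,0,0]],"rotation":[[0,0,0],[0,0,0],[0,0,0]],"hand":[0,0,0]}'
python3 -m handwheel '{"slide":[[-0.015,0,0],[-0.03,0,0],[-0.03,0,0],[0,-0.04,0],[0,-0.05,0],[0,-0.05,0],[-0.02,0,0],[0,0,0],[0,0,0]],"rotation":[[0,0,0],[0,0,0],[0,0,0],[0,0,0],[0,0,0],[0,0,0],[0,0,0],[0,0,0],[0,0,0]],"hand":[0,0,0,0,0,0,0,0,0]}'
python3 - <<'E'
from h import *
c=cam("top");crop(c,140,160,300,230,"s_tc",5)
c=cam("wrist","s_w")
E
```

```text
time_s: 54.2
ee_pos: [579.1, 223.9, 52.8]
tcp_rot: [0.708, 0.009, -0.027, -0.706]
contact_force: [-25.5, -2.6, 21.0]
gripper_width: -0.0
time_s: 55.1
ee_pos: [495.8, 219.4, 193.1]
tcp_rot: [0.707, 0.017, -0.017, -0.707]
contact_force: [-0.1, -0.2, -0.4]
gripper_width: -0.1
s_tc 5
```

View pics/s_tc.png

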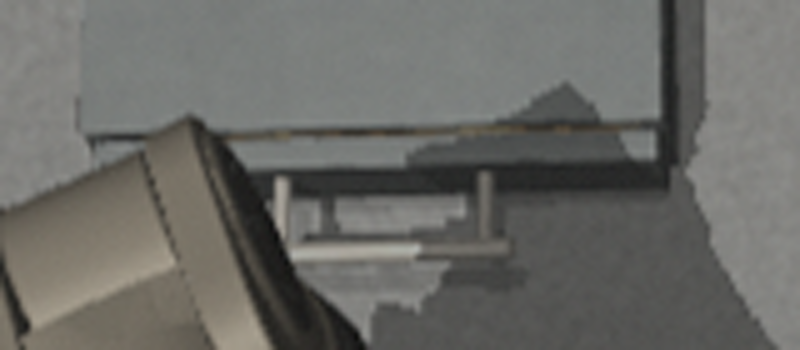

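View pics/s_w.png

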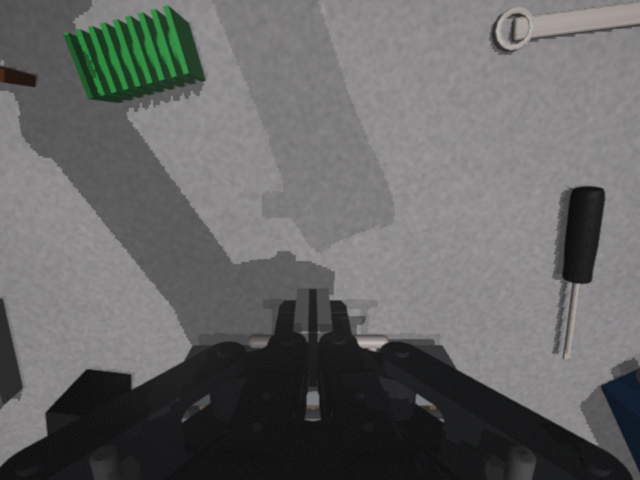

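At 25 N the drawer stayed rigid at the same spot (579.1), so it is fully shut and the strip is the height step above the drawer front. I hand it in.

```bash
python3 -c "
from plant import bot
print(bot.close_job())"
```

```text
the job is handed in; nothing more can be done
None
```

The job is handed in at about 55 s: the heat sink and all three cards present are in the drawer, and the drawer is shut. No verdict was reported.

- **Drawer opened:** I pulled it out until it stopped with the force rising. On the first reach for the handle, a finger caught the drawer front, the force read 58 N, and the drawer slid in about 14 mm. I backed off, narrowed the jaws and took the bar cleanly.
- **Heat sink:** It had been knocked aside before I reached it, so I measured it again. I laid it in the drawer and nudged it against the left wall.
- **Cards:** I drew all three straight out of the rack, with about 3 N or less on the pull. I set them side by side, right way up, each touching down at the height expected for the drawer floor. The pictures before closing showed everything flat.
- **Drawer shut:** It stayed at the same place (tool at 579.1 mm) under a 25 N push, about 160 mm from the open stop. A thin wood-coloured strip is still visible above the drawer front in the top view. I take it for the height step between the drawer front (86 mm) and the cabinet top (100 mm), not a gap.
- **Other things:** In the last pictures, the rest of the bench looked where it was at the start.

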